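# Tip the instrument's feet into the parts washer

### The arm

A 6-joint arm with a two-finger parallel gripper is mounted at the origin on the work surface. World frame = base frame: x ahead of the robot, y to its left, z up, the work surface at z = 0. Lengths are in m, angles in rad, forces in N, time in s.
With the tool pointing down it reaches from about 0.4 to 0.825 m from the base axis. Payload 7 kg.
Tool frame: the origin (TCP) lies at the very end of the fingers, on their centre line; the grasp point (between the pads) lies 19 mm behind it; z points along the fingers, y is the line along which they close (so a half turn about z gives the same grasp; the last joint's range is limited). The gripper opens to 88 mm and grips with 3 to 60 N. Pads are 19 mm wide; open, the fingers measure 130 mm over their backs; the gripper's body (78 mm by 193 mm) begins 47 mm behind the grasp point.
Start: joints at [1.51, 0.359, 0.012, 0, -1.224, -0.288], TCP at [0.231, 0.634, 0.227] pointing down, gripper open.
Joint ranges: [-3.07, 3.07], [-1.43, 2.12], [-1.02, 1.25], [-3.03, 1.67], [-3.05, -0], [-3.03, 3.03]. Speed limits (rad/s): [2.39, 2.39, 3.01, 3.14, 3.14, 3.14].

### API

Orientations are given as [roll, pitch, yaw] about the fixed x, y, z axes, in that order (R = Rz(yaw) Ry(pitch) Rx(roll)).
In Python, from station import * gives the robot as it stands.
- The arm moves only by the tool servo_tool, never from a script. Its argument "moves" is a list of rows, each an object of numbers: "jaw": the opening, from 0 (shut) to 1 (fully open); "dx", "dy", "dz": the shift along the world's x, y, z in m; "roll": the turn about the world's z in degrees. A call has exactly 10 rows; each row shifts and turns the commanded pose from where the row before left it; what a row does not reach is not made up. A row lasts 1/8 s, in which the tool goes at most 62.5 mm and 10.7 degrees, less where a joint would pass 70% of its speed; a pose out of reach is approached as far as the arm can. A call with a gripper value outside its range is refused whole. The fingers move at their own pace and stop on an object; "newtons" is the grip in N (left out, the last holds). Time passes only in rows, so rows that do not move let the fingers close, or fill a call up. It gives the time, the measured TCP pose, the force, the opening and the grip force at its end, in the units of the state.
- get_state(): the state, without advancing time (a new reading comes with each control period).
- grab_frame(name): name is "scene" or "top" or "wrist"; returns (picture, depth): 480x640x3 uint8, red, green, blue; 480x640 float32, m along the optical axis (not along the pixel's ray), 0 where there is no reading.
- calibration(name): a dict with "intrinsics" (3x3 intrinsics, pixels), "R" (3x3) and "t" (3): a world point X has camera coordinates R X + t. Camera axes: x right, y down, z forward; pixel columns grow to the right and rows downward; lengths in m; the calibration is good to about 2 mm. A picture is of the moment at which its call begins: read the wrist's pose just before it. calibration takes no time and is no camera call; for the wrist camera it gives the pose at the moment of the call.
- job_done(): hands the job in; it is judged then, once.
The state is a dict: "t": time; "q": joint angles; "qd": joint speeds; "joint_efforts": joint torques, N m; "eef_pos": TCP position; "ee_rot": TCP orientation; "force": force on the tool from outside, world axes, zero at the start; "moment": the same for the moment, N m; "width": finger opening in m; "gripper_force": force on a finger pad.
Only numpy, scipy, OpenCV 4.12 (cv2) and the standard library are available. Lean on these libraries where they do the work, as an engineer would, in place of code of your own. Each camera call takes 0.05 s, during which the arm holds its last target. There are 200 camera calls.

### The job

Lift every hexagonal foot off the turntable into the tipping tray, to join those already there, and when all are in it pick the tray up and tip the whole lot into the washer's feed hopper. Once every foot lies in the hopper, press the start button fully down and let it go; finish with the empty tray standing upright back on the blue mat, and leave the bottle, cassette and screwdriver where they are.

Things in the scene. Friction and masses are not known exactly. Their poses are not given: they have to be found in the camera images.
- foot1: aluminium hexagonal levelling foot: hexagonal prism 32 mm across flats, 37 mm across corners, 26 mm high, 60 g, dark bore. Origin at its centre (half way up); z is the prism's axis, x is normal to a flat (flats every 60 degrees). At the start it stands upright on the turntable. May be absent.
- foot2: aluminium hexagonal levelling foot: hexagonal prism 32 mm across flats, 37 mm across corners, 26 mm high, 60 g, dark bore. Origin at its centre (half way up); z is the prism's axis, x is normal to a flat (flats every 60 degrees). At the start it stands upright on the turntable. May be absent.
- foot3: aluminium hexagonal levelling foot: hexagonal prism 32 mm across flats, 37 mm across corners, 26 mm high, 60 g, dark bore. Origin at its centre (half way up); z is the prism's axis, x is normal to a flat (flats every 60 degrees). At the start it stands upright on the turntable. May be absent.
- foot4: aluminium hexagonal levelling foot: hexagonal prism 32 mm across flats, 37 mm across corners, 26 mm high, 60 g, dark bore. Origin at its centre (half way up); z is the prism's axis, x is normal to a flat (flats every 60 degrees). At the start it stands upright on the turntable. May be absent.
- foot5: aluminium hexagonal levelling foot: hexagonal prism 32 mm across flats, 37 mm across corners, 26 mm high, 60 g, dark bore. Origin at its centre (half way up); z is the prism's axis, x is normal to a flat (flats every 60 degrees). At the start it stands upright on the turntable. May be absent.
- foot6: aluminium hexagonal levelling foot: hexagonal prism 32 mm across flats, 37 mm across corners, 26 mm high, 60 g, dark bore. Origin at its centre (half way up); z is the prism's axis, x is normal to a flat (flats every 60 degrees). At the start it already stands in the tray.
- foot7: aluminium hexagonal levelling foot: hexagonal prism 32 mm across flats, 37 mm across corners, 26 mm high, 60 g, dark bore. Origin at its centre (half way up); z is the prism's axis, x is normal to a flat (flats every 60 degrees). At the start it already stands in the tray.
- tray: loose aluminium tipping tray, 0.3 kg empty, on the mat, spout towards the robot. Origin: underside, middle of its flat floor; z up. Floor 4 mm thick, 180 mm (x) by 150 mm (y); walls 4 mm thick, 35 mm high at y = +-73 mm and x = +88 mm; the -x end is an open spout. Feet start to slide on the floor at 26 to 36 degrees of tilt and leave over the spout at 46 to 56 degrees.
- tray_spout (a point): middle of the spout's pouring edge, x = -115 mm, y = 0, z = 12 mm in the tray's frame. The spout is a 150 mm wide ramp that rises at 20 degrees from the floor (x = -88 mm) to this edge.
- tray_grip (a point): point to grip on the tray's handle, x = +80 mm, y = 0, z = 82 mm in the tray's frame. The handle is a black upright post inside the back wall, 20 mm thick along x, 34 mm wide along y, its top at z = 100 mm. A firm grip (100 N) keeps the tray from turning in the fingers.
- mat: fixed blue bench mat, 250 mm (x) by 180 mm (y), 3 mm thick. Origin at the centre of its underside, on the table.
- turntable: fixed foot of the freely spinning turntable; origin on its axis, at table height. The white platter that turns on it has a radius of 120 mm and its top is 45 mm above the table. It stands to the left or to the right of the mat.
- washer: fixed benchtop parts washer, 260 mm (x) by 230 mm (y), on the other side of the mat from the turntable. Origin at the centre of its underside. The front (-x) 60 mm is a deck 100 mm above the table that carries the start button; behind it is the open steel feed hopper.
- hopper (a point): centre of the hopper's mouth, level with its rim, 120 mm above the table; axes as the washer's. The mouth inside is 190 mm along x by 200 mm along y, with upright walls 8 to 15 mm thick; the flat hopper floor lies 90 mm below the rim.
- start (a joint): the start button's travel: 0 released, 0.006 m fully pressed; a spring that needs about 5 N fully down and returns it.
- start_top (a point): centre of the top of the start button (black, 28 mm across, in a grey collar) on the washer's front deck; press straight down.
- bottle: bystander: white bottle, radius 30 mm, 150 mm tall, beyond the mat; origin under its centre.
- cassette: bystander: clear wafer cassette box, 100 x 160 x 70 mm, beyond the mat; origin under its centre.
- driver: bystander: screwdriver lying on the bench on the right, about 0.2 m long.

How it is judged:
On the way, in this order (a step that is already met when the one before it is completed fails the run):
1. every foot present is in the tray, and the tray stands level (x of foot1 in the frame of tray between -0.115 and 0.1 m and y of foot1 in the frame of tray between -0.075 and 0.075 m and z of foot1 in the frame of tray between 0 and 0.07 m and x of foot2 in the frame of tray between -0.115 and 0.1 m and y of foot2 in the frame of tray between -0.075 and 0.075 m and z of foot2 in the frame of tray between 0 and 0.07 m and x of foot3 in the frame of tray between -0.115 and 0.1 m and y of foot3 in the frame of tray between -0.075 and 0.075 m and z of foot3 in the frame of tray between 0 and 0.07 m and x of foot4 in the frame of tray between -0.115 and 0.1 m and y of foot4 in the frame of tray between -0.075 and 0.075 m and z of foot4 in the frame of tray between 0 and 0.07 m and x of foot5 in the frame of tray between -0.115 and 0.1 m and y of foot5 in the frame of tray between -0.075 and 0.075 m and z of foot5 in the frame of tray between 0 and 0.07 m and x of foot6 in the frame of tray between -0.115 and 0.1 m and y of foot6 in the frame of tray between -0.075 and 0.075 m and z of foot6 in the frame of tray between 0 and 0.07 m and x of foot7 in the frame of tray between -0.115 and 0.1 m and y of foot7 in the frame of tray between -0.075 and 0.075 m and z of foot7 in the frame of tray between 0 and 0.07 m and angle between tray's own z axis and vertical below 0.15 rad and height (world z) of tray below 0.03 m), for 0.3 s.
2. the tray, with every foot in it, is lifted more than 60 mm off the table (x of foot1 in the frame of tray between -0.115 and 0.1 m and y of foot1 in the frame of tray between -0.075 and 0.075 m and z of foot1 in the frame of tray between 0 and 0.07 m and x of foot2 in the frame of tray between -0.115 and 0.1 m and y of foot2 in the frame of tray between -0.075 and 0.075 m and z of foot2 in the frame of tray between 0 and 0.07 m and x of foot3 in the frame of tray between -0.115 and 0.1 m and y of foot3 in the frame of tray between -0.075 and 0.075 m and z of foot3 in the frame of tray between 0 and 0.07 m and x of foot4 in the frame of tray between -0.115 and 0.1 m and y of foot4 in the frame of tray between -0.075 and 0.075 m and z of foot4 in the frame of tray between 0 and 0.07 m and x of foot5 in the frame of tray between -0.115 and 0.1 m and y of foot5 in the frame of tray between -0.075 and 0.075 m and z of foot5 in the frame of tray between 0 and 0.07 m and x of foot6 in the frame of tray between -0.115 and 0.1 m and y of foot6 in the frame of tray between -0.075 and 0.075 m and z of foot6 in the frame of tray between 0 and 0.07 m and x of foot7 in the frame of tray between -0.115 and 0.1 m and y of foot7 in the frame of tray between -0.075 and 0.075 m and z of foot7 in the frame of tray between 0 and 0.07 m and height (world z) of tray above 0.06 m), for 0.1 s.
3. every foot is in the hopper, below its rim (x of foot1 in the frame of hopper between -0.095 and 0.095 m and y of foot1 in the frame of hopper between -0.1 and 0.1 m and z of foot1 in the frame of hopper between -0.1 and 0 m and x of foot2 in the frame of hopper between -0.095 and 0.095 m and y of foot2 in the frame of hopper between -0.1 and 0.1 m and z of foot2 in the frame of hopper between -0.1 and 0 m and x of foot3 in the frame of hopper between -0.095 and 0.095 m and y of foot3 in the frame of hopper between -0.1 and 0.1 m and z of foot3 in the frame of hopper between -0.1 and 0 m and x of foot4 in the frame of hopper between -0.095 and 0.095 m and y of foot4 in the frame of hopper between -0.1 and 0.1 m and z of foot4 in the frame of hopper between -0.1 and 0 m and x of foot5 in the frame of hopper between -0.095 and 0.095 m and y of foot5 in the frame of hopper between -0.1 and 0.1 m and z of foot5 in the frame of hopper between -0.1 and 0 m and x of foot6 in the frame of hopper between -0.095 and 0.095 m and y of foot6 in the frame of hopper between -0.1 and 0.1 m and z of foot6 in the frame of hopper between -0.1 and 0 m and x of foot7 in the frame of hopper between -0.095 and 0.095 m and y of foot7 in the frame of hopper between -0.1 and 0.1 m and z of foot7 in the frame of hopper between -0.1 and 0 m), for 0.3 s.
4. the start button is pressed by at least 5 of its 6 mm (value of joint start above 0.005 m), for 0.05 s.
At the end, for the whole second after the job is handed in: Every foot present lies in the hopper below its rim; the start button is released (under 2 mm); the tray is at rest, upright within 6 degrees, standing on the mat with its centre within 60 mm of the mat's centre (all of step 3 and value of joint start below 0.002 m and horizontal distance between tray and mat below 0.06 m and angle between tray's own z axis and vertical below 0.1 rad and height (world z) of tray below 0.012 m and linear speed of tray below 0.03 m/s); the robot touches nothing.
It fails at once if the bottle is moved by more than 40 mm (distance of bottle from where it was at the start of the episode above 0.04 m).
It fails at once if the cassette is moved by more than 40 mm (distance of cassette from where it was at the start of the episode above 0.04 m).
It fails at once if the driver is moved by more than 40 mm (distance of driver from where it was at the start of the episode above 0.04 m).
Of foot1, foot2, foot3, foot4, foot5 only 3 to 5 are there at a start; the rules pass over those that are not, and their reading is None.
At some moment in a run one of foot1, foot2, foot3, foot4, foot5, tray may be knocked a few centimetres aside while the robot is not near it.
It also fails if it takes over 210 s, if anything falls off the work surface, if the arm or the gripper's body presses on something with over 40 N, if the wrist force passes 120 N, or if a joint passes its speed limit or range.

## Working session

There is one attempt and no reset: what is moved stays moved. The work goes in short steps, Python scripts to look and compute and a tool call to move; the robot and the scene stay as the last step left them, time stands still between calls to the robot, and variables do not carry over. Pictures are saved under pics/ and viewed, at most 14 in all, crops included, and the job is handed in when it is done.

Besides the shell and the picture viewer there is one more tool, called after "Emit:" as name([rows], argument=value, ...), one row to a line, values as JSON. servo_tool: Moves the arm, as the interface text tells. Its arguments: {"type":"object","properties":{"moves":{"type":"array","items":{"type":"object","properties":{"jaw":{"type":"number"},"dx":{"type":"number"},"dy":{"type":"number"},"dz":{"type":"number"},"roll":{"type":"number"}}}},"newtons":{"type":"number"}},"required":["moves"]}

```bash
ls; mkdir -p pics; cat > h.py <<'E'
import numpy as np, cv2
from station import *
def pt(cal,d,u,v,z=None):
    K,R,t=cal["intrinsics"],np.array(cal["R"]),np.array(cal["t"])
    r=np.linalg.inv(K)@np.array([u,v,1.])
    if z is None: c=r*d; return R.T@(c-t)
    o=-R.T@t; w=R.T@r; return o+w*(z-o[2])/w[2]
def cloud(name):
    cal=calibration(name); p,d=grab_frame(name)
    v,u=np.mgrid[:480,:640]; K=np.array(cal["intrinsics"])
    c=np.stack([(u-K[0,2])/K[0,0]*d,(v-K[1,2])/K[1,1]*d,d],-1)
    X=(c-np.array(cal["t"]))@np.array(cal["R"]); X[d==0]=np.nan
    return p,X,cal
def save(p,n): cv2.imwrite(f"pics/{n}.png",p[...,::-1])
E
python3 - <<'E'
from h import *
for n in("top","scene"):
    p,X,cal=cloud(n); save(p,n+"0"); print(n,np.round(-np.array(cal["R"]).T@cal["t"],3)); np.save(n+"0.npy",X)
s=get_state(); print(s["t"],s["eef_pos"],s["ee_rot"],s["width"],s["force"])
E
```

```text
pics
top [0.375 0.018 1.136]
scene [ 1.179 -0.317  0.733]
0.1 [0.23055217 0.63391259 0.22570571] [ 3.14005816e+00 -1.36260849e-04 -3.48916541e-01] 0.08739450092368264 [-0.01672209  0.50188926  0.55159039]
```

View pics/top0.png

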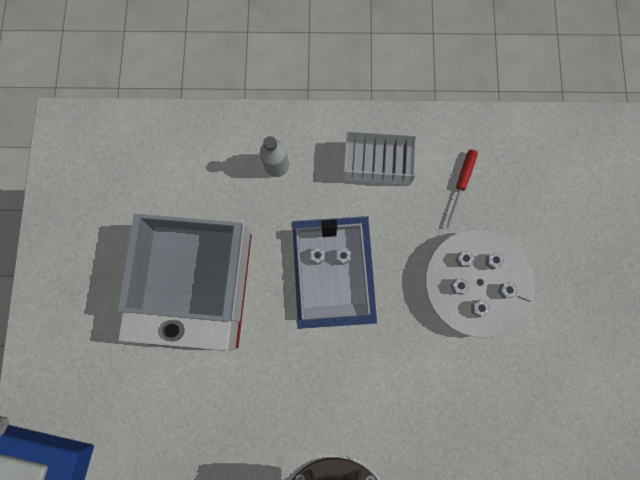

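View pics/scene0.png

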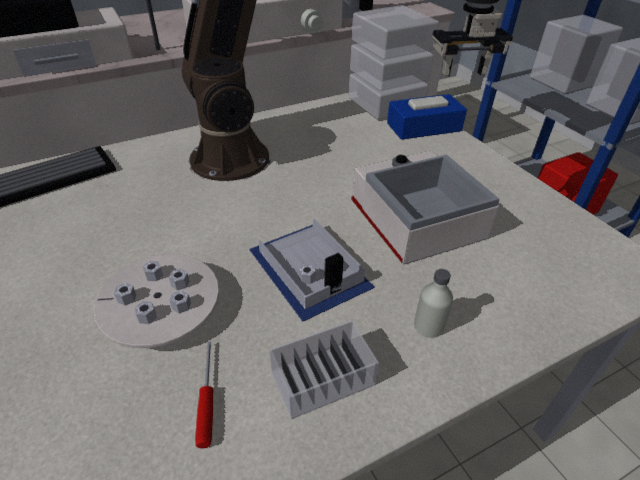

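```bash
cat >> h.py <<'E'
def feet(X,p,zlo,zhi,box):
    m=((X[...,2]>zlo)&(X[...,2]<zhi)&(X[...,0]>box[0])&(X[...,0]<box[1])&(X[...,1]>box[2])&(X[...,1]<box[3])).astype(np.uint8)
    n,l,s,c=cv2.connectedComponentsWithStats(m); out=[]
    for i in range(1,n):
        if s[i,4]<25: continue
        q=X[l==i]; h=q[:,:2]; mid=(h.max(0)+h.min(0))/2
        # hex phase by width profile (mod 60): direction of narrowest width
        a=np.radians(np.arange(0,60,2)); w=[sum(np.ptp(h@[np.cos(b+k*np.pi/3),np.sin(b+k*np.pi/3)]) for k in range(3)) for b in a]
        out.append((np.round(mid,4),np.round(np.median(q[:,2]),4),int(s[i,4]),np.round(c[i]),np.degrees(a[np.argmin(w)]),np.round((min(w)/3,max(w)/3),4)))
    return out
E
python3 - <<'E'
from h import *
X=np.load("top0.npy"); p=cv2.imread("pics/top0.png")
for o in feet(X,p,.062,.085,(.2,.65,-.55,-.15)): print(*o)
print("tray")
for o in feet(X,p,.024,.034,(.25,.55,-.1,.13)): print(*o)
for o in feet(X,p,.09,.12,(.35,.6,-.1,.15)): print("handle",*o)
for o in feet(X,p,.032,.046,(.25,.6,-.12,.15)): print("wall",*o)
cal=calibration("top")
for n,u,v,z in [("mat",294,219,.003),("mat",369,217,.003),("mat",377,324,.003),("mat",300,329,.003),
 ("hopin",155,219,.12),("hopin",237,223,.12),("hopin",226,319,.12),("hopin",127,311,.12),("btn",171,330,.105),("platter",480,282,.045)]:
    print(n,np.round(pt(cal,0,u,v,z),3),np.round(X[v,u],3))
pl=X[(abs(X[...,2]-.045)<.006)&(X[...,1]<-.1)&(X[...,0]>.2)]; print("platter",pl.min(0),pl.max(0))
w=X[(X[...,2]>.112)&(X[...,2]<.13)&(X[...,1]>.15)&(X[...,0]>.2)]; print("washer rim",w.min(0),w.max(0)); print(cv2.minAreaRect(w[:,:2].astype(np.float32)))
E
```

```text
[ 0.5427 -0.2798] 0.07 201 [466. 258.] 0.0 [0.0325 0.0363]
[ 0.5401 -0.3444] 0.0701 201 [495. 260.] 24.000000000000004 [0.0325 0.0354]
[ 0.4829 -0.2669] 0.0698 206 [461. 285.] 52.0 [0.0325 0.0351]
[ 0.4754 -0.3701] 0.0699 214 [509. 290.] 6.000000000000001 [0.0325 0.0354]
[ 0.4362 -0.3089] 0.0697 213 [481. 308.] 29.999999999999996 [0.0327 0.0355]
tray
[0.5427 0.0441] 0.0317 60 [318. 258.] 29.999999999999996 [0.0235 0.0244]
[ 0.5422 -0.0147] 0.0318 63 [343. 259.] 29.999999999999996 [0.0228 0.0239]
wall [0.5043 0.0825] 0.0368 156 [300. 276.] 36.0 [0.1114 0.1265]
wall [ 0.5104 -0.0628] 0.037 152 [365. 274.] 36.0 [0.104  0.1182]
wall [0.5526 0.0441] 0.0335 76 [316. 255.] 42.0 [0.0301 0.0321]
wall [ 0.5532 -0.0146] 0.0332 94 [344. 255.] 28.0 [0.0309 0.0339]
mat [0.641 0.101 0.003] [ 0.642  0.102 -0.002]
mat [ 0.648 -0.075  0.003] [ 0.65  -0.075 -0.003]
mat [ 0.4   -0.092  0.003] [ 0.4   -0.093 -0.002]
mat [0.387 0.082 0.003] [ 0.387  0.082 -0.003]
hopin [0.61  0.387 0.12 ] [0.612 0.389 0.112]
hopin [0.604 0.213 0.12 ] [0.604 0.213 0.117]
hopin [0.404 0.226 0.12 ] [0.404 0.226 0.122]
hopin [0.417 0.429 0.12 ] [0.417 0.429 0.12 ]
btn [0.38  0.341 0.105] [0.38  0.336 0.121]
platter [ 0.493 -0.316  0.045] [ 0.493 -0.314  0.049]
platter [ 0.37618047 -0.43435971  0.03901186] [ 0.83097905 -0.10056218  0.05095001]
washer rim [0.36037743 0.15040799 0.11201237] [0.77388954 0.44831731 0.12529156]
((0.5793054103851318, 0.31337735056877136), (0.251329630613327, 0.43883970379829407), 79.16138458251953)
```

```bash
python3 - <<'E'
import cv2
p=cv2.imread("pics/top0.png")
a=cv2.resize(p[200:350,100:260],None,fx=3,fy=3,interpolation=2); b=cv2.resize(p[200:350,285:385],None,fx=3,fy=3,interpolation=2)
cv2.imwrite("pics/crop0.png",cv2.hconcat([a,b]))
E
```

```text
(no output)
```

View pics/crop0.png

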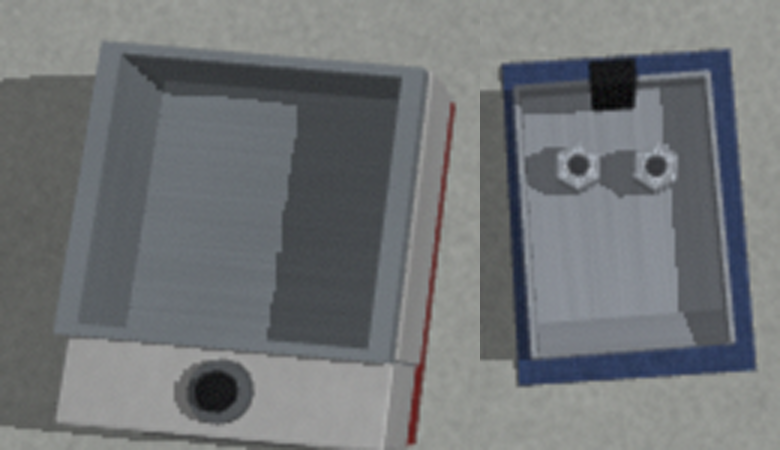

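```bash
python3 - <<'E'
from h import *
cal=calibration("top")
P=lambda x,y,ox,z:pt(cal,0,(x-ox[0])/3+ox[1],y/3+200,z)
T=(480,285);W=(0,100)
for n,x,y,o,z in [("spL",533,357,T,.015),("spR",735,343,T,.015),("wallTL in",519,88,T,.038),("wallTR in",711,72,T,.038),
 ("handTL",590,61,T,.103),("handTR",634,59,T,.103),("handBL",591,109,T,.045),("handBR",635,107,T,.045),
 ("f6",577,165,T,.033),("f7",656,165,T,.033),
 ("rimTL",102,43,W,.12),("rimTR",427,68,W,.12),("rimBR",392,363,W,.12),("rimBL",56,333,W,.12),
 ("inTL",122,53,W,.12),("inTR",402,77,W,.12),("inBR",366,349,W,.12),("inBL",78,325,W,.12),("btn",214,391,W,.106)]:
    print(n,np.round(P(x,y,o,z),4))
E
```

```text
spL [0.4088 0.0755 0.015 ]
spR [ 0.421  -0.0753  0.015 ]
wallTL in [0.6091 0.0892 0.038 ]
wallTR in [ 0.6232 -0.0561  0.038 ]
handTL [0.6155 0.0347 0.103 ]
handTR [0.6174 0.0033 0.103 ]
handBL [0.5921 0.0343 0.045 ]
handBR [0.594  0.0014 0.045 ]
f6 [0.5514 0.0445 0.033 ]
f7 [ 0.5521 -0.015   0.033 ]
rimTL [0.6201 0.432  0.12  ]
rimTR [0.6046 0.2016 0.12  ]
rimBR [0.3998 0.2162 0.12  ]
rimBL [0.417  0.4459 0.12  ]
inTL [0.613  0.4172 0.12  ]
inTR [0.5979 0.2189 0.12  ]
inBR [0.4089 0.2343 0.12  ]
inBL [0.4226 0.4314 0.12  ]
btn [0.3797 0.3399 0.106 ]
```

Emit:
servo_tool([
  {"dx": 0.025, "dy": -0.05, "roll": 2, "jaw": 0.6},
  {"dx": 0.025, "dy": -0.05, "roll": 2, "jaw": 0.6},
  {"dx": 0.025, "dy": -0.05, "roll": 2, "jaw": 0.6},
  {"dx": 0.025, "dy": -0.05, "roll": 2, "jaw": 0.6},
  {"dx": 0.025, "dy": -0.05, "roll": 2, "jaw": 0.6},
  {"dx": 0.025, "dy": -0.05, "roll": 2, "jaw": 0.6},
  {"dx": 0.025, "dy": -0.05, "roll": 2, "jaw": 0.6},
  {"dx": 0.025, "dy": -0.05, "roll": 2, "jaw": 0.6},
  {"dx": 0.025, "dy": -0.05, "roll": 2, "jaw": 0.6},
  {"dx": 0.025, "dy": -0.05, "roll": 2, "jaw": 0.6},
], newtons=30)

```text
$.moves[0]: bad value
```

Emit:
servo_tool([
  {"dx": -0.005, "dy": -0.05, "jaw": 0.6},
  {"dx": -0.005, "dy": -0.05, "jaw": 0.6},
  {"dx": -0.005, "dy": -0.05, "jaw": 0.6},
  {"dx": -0.005, "dy": -0.05, "jaw": 0.6},
  {"dx": -0.005, "dy": -0.05, "jaw": 0.6},
  {"dx": -0.005, "dy": -0.05, "dz": -0.02, "jaw": 0.6},
  {"dx": -0.005, "dy": -0.05, "dz": -0.02, "jaw": 0.6},
  {"dx": -0.005, "dy": -0.05, "dz": -0.02, "jaw": 0.6},
  {"dx": -0.005, "dy": -0.043, "dz": -0.02, "jaw": 0.6},
  {"dz": -0.02, "jaw": 0.6},
])

```text
$.moves[0]: bad value
```

Emit:
servo_tool([
  {"dx": 0.025, "dy": -0.05, "dz": 0, "roll": 2, "jaw": 0.6},
  {"dx": 0.025, "dy": -0.05, "dz": 0, "roll": 2, "jaw": 0.6},
  {"dx": 0.025, "dy": -0.05, "dz": 0, "roll": 2, "jaw": 0.6},
  {"dx": 0.025, "dy": -0.05, "dz": 0, "roll": 2, "jaw": 0.6},
  {"dx": 0.025, "dy": -0.05, "dz": 0, "roll": 2, "jaw": 0.6},
  {"dx": 0.025, "dy": -0.05, "dz": 0, "roll": 2, "jaw": 0.6},
  {"dx": 0.025, "dy": -0.05, "dz": 0, "roll": 2, "jaw": 0.6},
  {"dx": 0.025, "dy": -0.05, "dz": 0, "roll": 2, "jaw": 0.6},
  {"dx": 0.025, "dy": -0.05, "dz": 0, "roll": 2, "jaw": 0.6},
  {"dx": 0.025, "dy": -0.05, "dz": 0, "roll": 2, "jaw": 0.6},
], newtons=30)

```text
t: 1.35
eef_pos: [0.4811, 0.1326, 0.2266]
ee_rot: [-3.141, -0.0, 0.002]
force: [0.9, 1.6, -0.4]
width: 0.0527
gripper_force: 0.0
```

Emit:
servo_tool([
  {"dx": -0.005, "dy": -0.05, "dz": 0, "roll": 0, "jaw": 0.6},
  {"dx": -0.005, "dy": -0.05, "dz": 0, "roll": 0, "jaw": 0.6},
  {"dx": -0.005, "dy": -0.05, "dz": 0, "roll": 0, "jaw": 0.6},
  {"dx": -0.005, "dy": -0.05, "dz": 0, "roll": 0, "jaw": 0.6},
  {"dx": -0.005, "dy": -0.05, "dz": 0, "roll": 0, "jaw": 0.6},
  {"dx": -0.005, "dy": -0.05, "dz": -0.02, "roll": 0, "jaw": 0.6},
  {"dx": -0.005, "dy": -0.05, "dz": -0.02, "roll": 0, "jaw": 0.6},
  {"dx": -0.005, "dy": -0.05, "dz": -0.02, "roll": 0, "jaw": 0.6},
  {"dx": -0.005, "dy": -0.042, "dz": -0.02, "roll": 0, "jaw": 0.6},
  {"dx": 0, "dy": 0, "dz": -0.02, "roll": 0, "jaw": 0.6},
])

```text
t: 2.6
eef_pos: [0.4347, -0.31, 0.1252]
ee_rot: [-3.141, 0.001, -0.003]
force: [-0.8, 1.7, -0.7]
width: 0.0525
gripper_force: 0.0
```

```bash
python3 - <<'E'
from h import *
s=get_state(); print(s["eef_pos"],s["q"])
p,X,cal=cloud("wrist"); save(p,"w1")
for o in feet(X,p,.062,.085,(.2,.65,-.55,-.15)): print(*o)
E
```

```text
[ 0.43474409 -0.31001117  0.12522764] [-2.51944135e-01  2.19935042e-01 -4.35767076e-01  1.59594190e-04
 -9.16219098e-01  1.81924347e+00]
[ 0.5427 -0.2807] 0.0713 3444 [269.  77.] 0.0 [0.0322 0.0366]
[ 0.5401 -0.3457] 0.0712 3420 [388.  82.] 26.0 [0.0323 0.0365]
[ 0.4829 -0.2674] 0.0712 2693 [251. 187.] 54.0 [0.0323 0.0366]
[ 0.4753 -0.3715] 0.0712 2681 [425. 199.] 8.0 [0.0325 0.0368]
[ 0.4358 -0.3093] 0.0711 2296 [322. 261.] 32.0 [0.0324 0.0365]
```

View pics/w1.png

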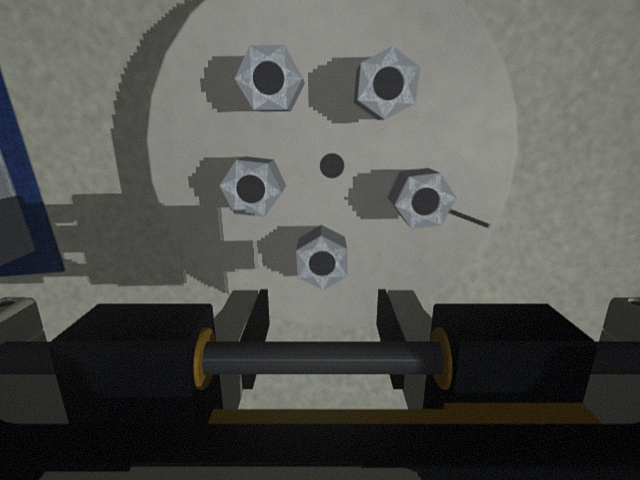

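Emit:
servo_tool([
  {"dx": 0.001, "dy": 0.001, "dz": -0.03, "roll": 2, "jaw": 0.6},
  {"dx": 0, "dy": 0, "dz": -0.03, "roll": 0, "jaw": 0.6},
  {"dx": 0, "dy": 0, "dz": -0.017, "roll": 0, "jaw": 0.6},
  {"dx": 0, "dy": 0, "dz": 0, "roll": 0, "jaw": 0.2},
  {"dx": 0, "dy": 0, "dz": 0, "roll": 0, "jaw": 0.2},
  {"dx": 0, "dy": 0, "dz": 0, "roll": 0, "jaw": 0.2},
  {"dx": 0, "dy": 0, "dz": 0.02, "roll": 0, "jaw": 0.2},
  {"dx": 0, "dy": 0, "dz": 0.04, "roll": 0, "jaw": 0.2},
  {"dx": 0, "dy": 0, "dz": 0.04, "roll": 0, "jaw": 0.2},
  {"dx": 0, "dy": 0.02, "dz": 0.04, "roll": 0, "jaw": 0.2},
])

```text
t: 3.9
eef_pos: [0.4367, -0.287, 0.1915]
ee_rot: [3.141, -0.001, 0.034]
force: [1.4, 0.1, -0.9]
width: 0.0317
gripper_force: 30.0
```

Emit:
servo_tool([
  {"dx": 0.006, "dy": 0.028, "dz": 0, "roll": -9, "jaw": 0.2},
  {"dx": 0.006, "dy": 0.028, "dz": 0, "roll": -9, "jaw": 0.2},
  {"dx": 0.006, "dy": 0.028, "dz": 0, "roll": -9, "jaw": 0.2},
  {"dx": 0.006, "dy": 0.028, "dz": 0, "roll": -9, "jaw": 0.2},
  {"dx": 0.006, "dy": 0.028, "dz": 0, "roll": -9, "jaw": 0.2},
  {"dx": 0.006, "dy": 0.028, "dz": -0.01, "roll": -9, "jaw": 0.2},
  {"dx": 0.006, "dy": 0.028, "dz": -0.02, "roll": -9, "jaw": 0.2},
  {"dx": 0.006, "dy": 0.028, "dz": -0.03, "roll": -9, "jaw": 0.2},
  {"dx": 0.006, "dy": 0.021, "dz": -0.03, "roll": -9, "jaw": 0.2},
  {"dx": 0.002, "dy": 0, "dz": -0.02, "roll": -7, "jaw": 0.2},
])

```text
t: 5.15
eef_pos: [0.4929, -0.0404, 0.0791]
ee_rot: [-3.141, 0.0, -1.504]
force: [-0.4, 0.6, -0.8]
width: 0.0318
gripper_force: 30.0
```

```bash
python3 - <<'E'
from h import *
s=get_state(); print(s["eef_pos"],s["ee_rot"],s["q"][5])
p,X,cal=cloud("wrist"); save(p,"w2")
for o in feet(X,p,.03,.036,(.25,.65,-.1,.13)): print(*o)
E
```

```text
[ 0.49286904 -0.04037652  0.07909932] [-3.14115254e+00  2.90319193e-04 -1.50354790e+00] -0.24899367847169238
[ 0.5232 -0.0643] 0.0329 933 [273. 229.] 36.0 [0.1191 0.1363]
[ 0.6184 -0.025 ] 0.0332 454 [115. 278.] 6.000000000000001 [0.0297 0.0338]
[ 0.5528 -0.0223] 0.0332 1184 [224. 291.] 28.0 [0.0265 0.0292]
```

View pics/w2.png

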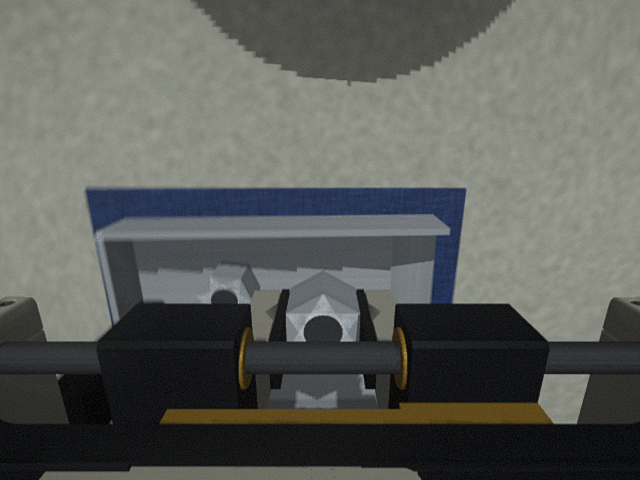

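Emit:
servo_tool([
  {"dx": 0, "dy": -0.003, "dz": -0.03, "roll": 0, "jaw": 0.2},
  {"dx": 0, "dy": 0, "dz": -0.025, "roll": 0, "jaw": 0.2},
  {"dx": 0, "dy": 0, "dz": -0.013, "roll": 0, "jaw": 0.2},
  {"dx": 0, "dy": 0, "dz": 0, "roll": 0, "jaw": 0.2},
  {"dx": 0, "dy": 0, "dz": 0, "roll": 0, "jaw": 0.52},
  {"dx": 0, "dy": 0, "dz": 0, "roll": 0, "jaw": 0.52},
  {"dx": 0, "dy": 0, "dz": 0.02, "roll": 0, "jaw": 0.52},
  {"dx": 0, "dy": 0, "dz": 0.04, "roll": 0, "jaw": 0.52},
  {"dx": 0, "dy": 0, "dz": 0.04, "roll": 0, "jaw": 0.52},
  {"dx": 0, "dy": -0.04, "dz": 0.03, "roll": 9, "jaw": 0.6},
])

```text
t: 6.45
eef_pos: [0.4937, -0.0837, 0.1441]
ee_rot: [-3.139, -0.0, -1.338]
force: [1.6, -1.0, -0.3]
width: 0.0502
gripper_force: 0.0
```

Emit:
servo_tool([
  {"dx": -0.003, "dy": -0.04, "dz": 0, "roll": 9, "jaw": 0.6},
  {"dx": -0.003, "dy": -0.04, "dz": 0, "roll": 9, "jaw": 0.6},
  {"dx": -0.003, "dy": -0.04, "dz": 0, "roll": 9, "jaw": 0.6},
  {"dx": -0.003, "dy": -0.04, "dz": 0, "roll": 9, "jaw": 0.6},
  {"dx": -0.002, "dy": -0.04, "dz": 0, "roll": 9, "jaw": 0.6},
  {"dx": -0.002, "dy": -0.04, "dz": 0, "roll": 9, "jaw": 0.6},
  {"dx": -0.001, "dy": -0.04, "dz": 0, "roll": 1, "jaw": 0.6},
  {"dx": -0.001, "dy": -0.007, "dz": 0, "roll": 0, "jaw": 0.6},
  {"dx": 0, "dy": 0, "dz": 0, "roll": 0, "jaw": 0.6},
  {"dx": 0, "dy": 0, "dz": 0, "roll": 0, "jaw": 0.6},
])

```text
t: 7.7
eef_pos: [0.4748, -0.3708, 0.1418]
ee_rot: [-3.141, -0.0, -0.383]
force: [-0.4, 1.0, -1.0]
width: 0.0526
gripper_force: 0.0
```

```bash
cat > look.py <<'E'
from h import *
s=get_state(); print(s["t"],s["eef_pos"],np.degrees(s["ee_rot"][2]),s["q"][5])
p,X,cal=cloud("wrist")
for o in feet(X,p,.062,.085,(.2,.65,-.55,-.15)): print("plat",*o)
p,X,cal=cloud("top"); save(p,"top_last")
for o in feet(X,p,.062,.085,(.2,.65,-.55,-.15)): print("top plat",*o)
for o in feet(X,p,.029,.0345,(.25,.65,-.1,.13)): print("top tray",*o)
E
python3 look.py
```

```text
7.7 [ 0.47475707 -0.37083383  0.14175293] -21.95106900716892 1.5269541376242357
plat [ 0.5395 -0.3468] 0.0712 2359 [249. 178.] 26.0 [0.0323 0.0365]
plat [ 0.5431 -0.2819] 0.0711 2353 [158. 210.] 0.0 [0.0329 0.0368]
plat [ 0.4743 -0.3715] 0.0711 2003 [323. 254.] 6.000000000000001 [0.0324 0.0365]
plat [ 0.4855 -0.268 ] 0.0711 1435 [182. 288.] 52.0 [0.0308 0.0331]
top tray [0.553  0.0442] 0.0321 141 [317. 254.] 32.0 [0.0312 0.0341]
top tray [ 0.5535 -0.0146] 0.0322 141 [343. 255.] 28.0 [0.0314 0.0345]
top tray [ 0.4927 -0.0419] 0.0317 143 [356. 281.] 2.0 [0.0312 0.034 ]
```

Emit:
servo_tool([
  {"dx": 0, "dy": -0.001, "dz": -0.04, "roll": 0, "jaw": 0.6},
  {"dx": 0, "dy": 0, "dz": -0.04, "roll": 0, "jaw": 0.6},
  {"dx": 0, "dy": 0, "dz": -0.014, "roll": 0, "jaw": 0.6},
  {"dx": 0, "dy": 0, "dz": 0, "roll": 0, "jaw": 0.2},
  {"dx": 0, "dy": 0, "dz": 0, "roll": 0, "jaw": 0.2},
  {"dx": 0, "dy": 0, "dz": 0, "roll": 0, "jaw": 0.2},
  {"dx": 0, "dy": 0, "dz": 0.02, "roll": 0, "jaw": 0.2},
  {"dx": 0, "dy": 0, "dz": 0.04, "roll": 0, "jaw": 0.2},
  {"dx": 0, "dy": 0, "dz": 0.04, "roll": 0, "jaw": 0.2},
  {"dx": 0, "dy": 0.03, "dz": 0, "roll": -8, "jaw": 0.2},
])

```text
t: 9.05
eef_pos: [0.4767, -0.3444, 0.1516]
ee_rot: [-3.141, -0.007, -0.527]
force: [0.2, 0.3, -1.1]
width: 0.0316
gripper_force: 29.9
```

Emit:
servo_tool([
  {"dx": 0.002, "dy": 0.042, "dz": 0, "roll": -8, "jaw": 0.2},
  {"dx": 0.002, "dy": 0.042, "dz": 0, "roll": -8, "jaw": 0.2},
  {"dx": 0.002, "dy": 0.042, "dz": 0, "roll": -8, "jaw": 0.2},
  {"dx": 0.002, "dy": 0.042, "dz": 0, "roll": -8, "jaw": 0.2},
  {"dx": 0.002, "dy": 0.042, "dz": 0, "roll": -8, "jaw": 0.2},
  {"dx": 0.002, "dy": 0.042, "dz": 0, "roll": -8, "jaw": 0.2},
  {"dx": 0.002, "dy": 0.042, "dz": 0, "roll": -8, "jaw": 0.2},
  {"dx": 0.001, "dy": 0.042, "dz": -0.02, "roll": 0, "jaw": 0.2},
  {"dx": 0, "dy": 0.013, "dz": -0.03, "roll": 0, "jaw": 0.2},
  {"dx": 0, "dy": 0, "dz": 0, "roll": 0, "jaw": 0.2},
])

```text
t: 10.3
eef_pos: [0.4883, 0.0068, 0.0964]
ee_rot: [3.138, -0.001, -1.499]
force: [-0.8, -1.0, -0.7]
width: 0.032
gripper_force: 29.9
```

Emit:
servo_tool([
  {"dx": 0.001, "dy": 0, "dz": -0.04, "roll": 0, "jaw": 0.2},
  {"dx": 0, "dy": 0, "dz": -0.03, "roll": 0, "jaw": 0.2},
  {"dx": 0, "dy": 0, "dz": -0.015, "roll": 0, "jaw": 0.2},
  {"dx": 0, "dy": 0, "dz": 0, "roll": 0, "jaw": 0.2},
  {"dx": 0, "dy": 0, "dz": 0, "roll": 0, "jaw": 0.52},
  {"dx": 0, "dy": 0, "dz": 0, "roll": 0, "jaw": 0.52},
  {"dx": 0, "dy": 0, "dz": 0.02, "roll": 0, "jaw": 0.52},
  {"dx": 0, "dy": 0, "dz": 0.04, "roll": 0, "jaw": 0.52},
  {"dx": 0, "dy": 0, "dz": 0.04, "roll": 0, "jaw": 0.52},
  {"dx": 0.005, "dy": -0.04, "dz": 0.03, "roll": 4, "jaw": 0.6},
])

```text
t: 11.55
eef_pos: [0.4967, -0.0326, 0.1456]
ee_rot: [-3.138, 0.001, -1.426]
force: [0.3, -0.7, -0.5]
width: 0.0504
gripper_force: 0.0
```

Emit:
servo_tool([
  {"dx": 0.005, "dy": -0.04, "dz": 0, "roll": 4, "jaw": 0.6},
  {"dx": 0.005, "dy": -0.04, "dz": 0, "roll": 4, "jaw": 0.6},
  {"dx": 0.005, "dy": -0.04, "dz": 0, "roll": 4, "jaw": 0.6},
  {"dx": 0.006, "dy": -0.04, "dz": 0, "roll": 4, "jaw": 0.6},
  {"dx": 0.006, "dy": -0.04, "dz": 0, "roll": 2, "jaw": 0.6},
  {"dx": 0.006, "dy": -0.04, "dz": 0, "roll": 0, "jaw": 0.6},
  {"dx": 0.006, "dy": -0.04, "dz": 0, "roll": 0, "jaw": 0.6},
  {"dx": 0.006, "dy": -0.034, "dz": 0, "roll": 0, "jaw": 0.6},
  {"dx": 0, "dy": 0, "dz": 0, "roll": 0, "jaw": 0.6},
  {"dx": 0, "dy": 0, "dz": 0, "roll": 0, "jaw": 0.6},
])

```text
t: 12.8
eef_pos: [0.5404, -0.3475, 0.1429]
ee_rot: [-3.141, -0.0, -1.117]
force: [-1.0, -0.0, 0.4]
width: 0.0524
gripper_force: 0.0
```

```bash
python3 look.py
```

```text
12.8 [ 0.54041067 -0.34749268  0.14291549] -64.01660898997726 0.7220040375308561
plat [ 0.5416 -0.3435] 0.0712 1973 [318. 258.] 29.999999999999996 [0.0323 0.0365]
plat [ 0.5396 -0.2837] 0.071 1028 [285. 326.] 2.0 [0.0266 0.0285]
plat [ 0.4795 -0.2638] 0.0712 769 [348. 382.] 58.00000000000001 [0.028  0.0314]
top tray [0.553  0.0442] 0.0319 137 [317. 255.] 32.0 [0.0311 0.0342]
top tray [ 0.5533 -0.0146] 0.0321 140 [344. 255.] 29.999999999999996 [0.0314 0.0345]
top tray [0.491 0.004] 0.0323 146 [335. 282.] 4.0 [0.0315 0.0347]
top tray [ 0.4926 -0.042 ] 0.0321 142 [356. 281.] 2.0 [0.0313 0.0341]
```

Emit:
servo_tool([
  {"dx": 0.001, "dy": 0.004, "dz": -0.04, "roll": 4, "jaw": 0.6},
  {"dx": 0, "dy": 0, "dz": -0.04, "roll": 0, "jaw": 0.6},
  {"dx": 0, "dy": 0, "dz": -0.015, "roll": 0, "jaw": 0.6},
  {"dx": 0, "dy": 0, "dz": 0, "roll": 0, "jaw": 0.2},
  {"dx": 0, "dy": 0, "dz": 0, "roll": 0, "jaw": 0.2},
  {"dx": 0, "dy": 0, "dz": 0, "roll": 0, "jaw": 0.2},
  {"dx": 0, "dy": 0, "dz": 0.02, "roll": 0, "jaw": 0.2},
  {"dx": 0, "dy": 0, "dz": 0.04, "roll": 0, "jaw": 0.2},
  {"dx": 0, "dy": 0, "dz": 0.04, "roll": 0, "jaw": 0.2},
  {"dx": -0.006, "dy": 0.04, "dz": 0, "roll": -3, "jaw": 0.2},
])

```text
t: 14.15
eef_pos: [0.538, -0.3056, 0.1516]
ee_rot: [-3.137, -0.005, -1.102]
force: [0.3, 2.6, -1.7]
width: 0.0317
gripper_force: 30.0
```

Emit:
servo_tool([
  {"dx": -0.006, "dy": 0.045, "dz": 0, "roll": -3, "jaw": 0.2},
  {"dx": -0.006, "dy": 0.045, "dz": 0, "roll": -3, "jaw": 0.2},
  {"dx": -0.006, "dy": 0.045, "dz": 0, "roll": -3, "jaw": 0.2},
  {"dx": -0.006, "dy": 0.045, "dz": 0, "roll": -3, "jaw": 0.2},
  {"dx": -0.006, "dy": 0.045, "dz": 0, "roll": -3, "jaw": 0.2},
  {"dx": -0.006, "dy": 0.045, "dz": 0, "roll": -3, "jaw": 0.2},
  {"dx": -0.006, "dy": 0.045, "dz": 0, "roll": -3, "jaw": 0.2},
  {"dx": -0.006, "dy": 0.045, "dz": -0.02, "roll": -2, "jaw": 0.2},
  {"dx": -0.003, "dy": 0, "dz": -0.03, "roll": 0, "jaw": 0.2},
  {"dx": 0, "dy": 0, "dz": 0, "roll": 0, "jaw": 0.2},
])

```text
t: 15.4
eef_pos: [0.4831, 0.0562, 0.0965]
ee_rot: [3.138, -0.001, -1.5]
force: [-0.4, 0.1, -0.8]
width: 0.0317
gripper_force: 30.0
```

Emit:
servo_tool([
  {"dx": 0.003, "dy": 0, "dz": -0.04, "roll": 0, "jaw": 0.2},
  {"dx": 0, "dy": 0, "dz": -0.03, "roll": 0, "jaw": 0.2},
  {"dx": 0, "dy": 0, "dz": -0.015, "roll": 0, "jaw": 0.2},
  {"dx": 0, "dy": 0, "dz": 0, "roll": 0, "jaw": 0.2},
  {"dx": 0, "dy": 0, "dz": 0, "roll": 0, "jaw": 0.52},
  {"dx": 0, "dy": 0, "dz": 0, "roll": 0, "jaw": 0.52},
  {"dx": 0, "dy": 0, "dz": 0.02, "roll": 0, "jaw": 0.52},
  {"dx": 0, "dy": 0, "dz": 0.04, "roll": 0, "jaw": 0.52},
  {"dx": 0, "dy": 0, "dz": 0.04, "roll": 0, "jaw": 0.52},
  {"dx": 0.006, "dy": -0.04, "dz": 0.03, "roll": 8, "jaw": 0.6},
])

```text
t: 16.65
eef_pos: [0.4947, 0.0175, 0.1456]
ee_rot: [-3.138, 0.001, -1.355]
force: [1.4, 0.0, -0.6]
width: 0.0502
gripper_force: 0.0
```

Emit:
servo_tool([
  {"dx": 0.006, "dy": -0.04, "dz": 0, "roll": 8, "jaw": 0.6},
  {"dx": 0.006, "dy": -0.04, "dz": 0, "roll": 8, "jaw": 0.6},
  {"dx": 0.006, "dy": -0.04, "dz": 0, "roll": 8, "jaw": 0.6},
  {"dx": 0.006, "dy": -0.04, "dz": 0, "roll": 8, "jaw": 0.6},
  {"dx": 0.006, "dy": -0.04, "dz": 0, "roll": 8, "jaw": 0.6},
  {"dx": 0.006, "dy": -0.04, "dz": 0, "roll": 8, "jaw": 0.6},
  {"dx": 0.006, "dy": -0.04, "dz": 0, "roll": 2, "jaw": 0.6},
  {"dx": 0.006, "dy": -0.02, "dz": 0, "roll": 0, "jaw": 0.6},
  {"dx": 0, "dy": 0, "dz": 0, "roll": 0, "jaw": 0.6},
  {"dx": 0, "dy": 0, "dz": 0, "roll": 0, "jaw": 0.6},
])

```text
t: 17.9
eef_pos: [0.5415, -0.283, 0.1427]
ee_rot: [-3.141, 0.0, -0.489]
force: [-0.2, 0.0, -1.0]
width: 0.0528
gripper_force: 0.0
```

```bash
python3 look.py
```

```text
17.9 [ 0.54154218 -0.28301782  0.14274034] -28.00175893489075 1.244657304759867
plat [ 0.5424 -0.2807] 0.0711 2002 [318. 253.] 0.0 [0.0324 0.0368]
plat [ 0.4845 -0.2682] 0.071 1384 [342. 325.] 54.0 [0.0309 0.033 ]
top plat [ 0.5384 -0.2892] 0.0701 58 [470. 260.] 38.0 [0.0192 0.0196]
top tray [0.5526 0.0441] 0.0319 141 [318. 255.] 29.999999999999996 [0.0313 0.034 ]
top tray [ 0.5532 -0.0147] 0.0319 136 [343. 255.] 29.999999999999996 [0.0312 0.0343]
top tray [0.4911 0.004 ] 0.0324 147 [335. 282.] 6.000000000000001 [0.0318 0.0348]
top tray [ 0.4926 -0.0374] 0.0319 108 [354. 281.] 2.0 [0.0289 0.0304]
top tray [0.488  0.0577] 0.0316 142 [311. 283.] 2.0 [0.0317 0.0334]
```

Emit:
servo_tool([
  {"dx": 0.001, "dy": 0.002, "dz": -0.04, "roll": -2, "jaw": 0.6},
  {"dx": 0, "dy": 0, "dz": -0.04, "roll": 0, "jaw": 0.6},
  {"dx": 0, "dy": 0, "dz": -0.015, "roll": 0, "jaw": 0.6},
  {"dx": 0, "dy": 0, "dz": 0, "roll": 0, "jaw": 0.2},
  {"dx": 0, "dy": 0, "dz": 0, "roll": 0, "jaw": 0.2},
  {"dx": 0, "dy": 0, "dz": 0, "roll": 0, "jaw": 0.2},
  {"dx": 0, "dy": 0, "dz": 0.02, "roll": 0, "jaw": 0.2},
  {"dx": 0, "dy": 0, "dz": 0.04, "roll": 0, "jaw": 0.2},
  {"dx": 0, "dy": 0, "dz": 0.04, "roll": 0, "jaw": 0.2},
  {"dx": -0.01, "dy": 0.03, "dz": 0, "roll": 4, "jaw": 0.2},
])

```text
t: 19.25
eef_pos: [0.5352, -0.253, 0.1515]
ee_rot: [-3.14, -0.007, -0.454]
force: [-0.9, 0.2, -1.8]
width: 0.0317
gripper_force: 29.9
```

Emit:
servo_tool([
  {"dx": -0.01, "dy": 0.03, "dz": 0, "roll": 4, "jaw": 0.2},
  {"dx": -0.01, "dy": 0.03, "dz": 0, "roll": 4, "jaw": 0.2},
  {"dx": -0.01, "dy": 0.03, "dz": 0, "roll": 4, "jaw": 0.2},
  {"dx": -0.01, "dy": 0.03, "dz": 0, "roll": 4, "jaw": 0.2},
  {"dx": -0.01, "dy": 0.03, "dz": 0, "roll": 4, "jaw": 0.2},
  {"dx": -0.01, "dy": 0.03, "dz": 0, "roll": 4, "jaw": 0.2},
  {"dx": -0.01, "dy": 0.03, "dz": 0, "roll": 4, "jaw": 0.2},
  {"dx": -0.008, "dy": 0.016, "dz": -0.02, "roll": 2, "jaw": 0.2},
  {"dx": 0, "dy": 0, "dz": -0.03, "roll": 0, "jaw": 0.2},
  {"dx": 0, "dy": 0, "dz": 0, "roll": 0, "jaw": 0.2},
])

```text
t: 20.5
eef_pos: [0.4532, -0.0259, 0.0966]
ee_rot: [3.141, 0.003, 0.07]
force: [0.4, -0.2, -0.7]
width: 0.0315
gripper_force: 29.9
```

Emit:
servo_tool([
  {"dx": 0.001, "dy": 0.001, "dz": -0.04, "roll": 0, "jaw": 0.2},
  {"dx": 0, "dy": 0, "dz": -0.03, "roll": 0, "jaw": 0.2},
  {"dx": 0, "dy": 0, "dz": -0.013, "roll": 0, "jaw": 0.2},
  {"dx": 0, "dy": 0, "dz": 0, "roll": 0, "jaw": 0.2},
  {"dx": 0, "dy": 0, "dz": 0, "roll": 0, "jaw": 0.48},
  {"dx": 0, "dy": 0, "dz": 0, "roll": 0, "jaw": 0.48},
  {"dx": 0, "dy": 0, "dz": 0.02, "roll": 0, "jaw": 0.48},
  {"dx": 0, "dy": 0, "dz": 0.04, "roll": 0, "jaw": 0.5},
  {"dx": 0, "dy": 0, "dz": 0.04, "roll": 0, "jaw": 0.6},
  {"dx": 0.004, "dy": -0.03, "dz": 0.03, "roll": -5, "jaw": 0.6},
])

```text
t: 21.75
eef_pos: [0.4605, -0.054, 0.1475]
ee_rot: [-3.141, -0.004, -0.016]
force: [1.2, 0.8, 0.9]
width: 0.0516
gripper_force: 0.0
```

Emit:
servo_tool([
  {"dx": 0.004, "dy": -0.03, "dz": 0, "roll": -5, "jaw": 0.6},
  {"dx": 0.004, "dy": -0.03, "dz": 0, "roll": -5, "jaw": 0.6},
  {"dx": 0.004, "dy": -0.03, "dz": 0, "roll": -5, "jaw": 0.6},
  {"dx": 0.004, "dy": -0.03, "dz": 0, "roll": -5, "jaw": 0.6},
  {"dx": 0.004, "dy": -0.03, "dz": 0, "roll": -5, "jaw": 0.6},
  {"dx": 0.004, "dy": -0.03, "dz": 0, "roll": -5, "jaw": 0.6},
  {"dx": 0.002, "dy": -0.034, "dz": 0, "roll": -5, "jaw": 0.6},
  {"dx": 0, "dy": 0, "dz": 0, "roll": 0, "jaw": 0.6},
  {"dx": 0, "dy": 0, "dz": 0, "roll": 0, "jaw": 0.6},
  {"dx": 0, "dy": 0, "dz": 0, "roll": 0, "jaw": 0.6},
])

```text
t: 23.0
eef_pos: [0.4857, -0.268, 0.1449]
ee_rot: [-3.141, -0.0, -0.627]
force: [0.4, -0.4, -0.4]
width: 0.0527
gripper_force: 0.0
```

```bash
python3 look.py
```

```text
23.0 [ 0.48573957 -0.26803355  0.14494405] -35.91509384226809 1.0953102430455852
plat [ 0.4852 -0.2672] 0.0712 1953 [322. 253.] 50.0 [0.0325 0.0368]
top plat [ 0.4805 -0.2655] 0.07 130 [460. 287.] 50.0 [0.0284 0.0298]
top tray [0.5527 0.0442] 0.0321 140 [317. 255.] 29.999999999999996 [0.0311 0.0334]
top tray [ 0.5532 -0.0147] 0.0319 129 [343. 255.] 28.0 [0.0308 0.0328]
top tray [0.491 0.004] 0.0318 145 [335. 282.] 6.000000000000001 [0.0317 0.0344]
top tray [ 0.4928 -0.0363] 0.0318 71 [352. 281.] 4.0 [0.0253 0.028 ]
top tray [0.4882 0.0566] 0.0317 144 [312. 283.] 2.0 [0.0318 0.0343]
top tray [ 0.4916 -0.052 ] 0.0321 36 [360. 283.] 24.000000000000004 [0.0191 0.0201]
top tray [ 0.4602 -0.0218] 0.0321 128 [347. 296.] 34.0 [0.0309 0.033 ]
```

Emit:
servo_tool([
  {"dx": 0, "dy": 0.001, "dz": -0.04, "roll": -4, "jaw": 0.6},
  {"dx": 0, "dy": 0, "dz": -0.04, "roll": 0, "jaw": 0.6},
  {"dx": 0, "dy": 0, "dz": -0.017, "roll": 0, "jaw": 0.6},
  {"dx": 0, "dy": 0, "dz": 0, "roll": 0, "jaw": 0.2},
  {"dx": 0, "dy": 0, "dz": 0, "roll": 0, "jaw": 0.2},
  {"dx": 0, "dy": 0, "dz": 0, "roll": 0, "jaw": 0.2},
  {"dx": 0, "dy": 0, "dz": 0.02, "roll": 0, "jaw": 0.2},
  {"dx": 0, "dy": 0, "dz": 0.04, "roll": 0, "jaw": 0.2},
  {"dx": 0, "dy": 0, "dz": 0.04, "roll": 0, "jaw": 0.2},
  {"dx": -0.004, "dy": 0.035, "dz": 0, "roll": 5, "jaw": 0.2},
])

```text
t: 24.35
eef_pos: [0.484, -0.2338, 0.1511]
ee_rot: [-3.139, -0.006, -0.611]
force: [-0.5, 0.8, -2.1]
width: 0.0319
gripper_force: 30.0
```

Emit:
servo_tool([
  {"dx": -0.004, "dy": 0.035, "dz": 0, "roll": 5, "jaw": 0.2},
  {"dx": -0.004, "dy": 0.035, "dz": 0, "roll": 5, "jaw": 0.2},
  {"dx": -0.004, "dy": 0.035, "dz": 0, "roll": 5, "jaw": 0.2},
  {"dx": -0.004, "dy": 0.035, "dz": 0, "roll": 5, "jaw": 0.2},
  {"dx": -0.004, "dy": 0.035, "dz": 0, "roll": 5, "jaw": 0.2},
  {"dx": -0.004, "dy": 0.035, "dz": 0, "roll": 5, "jaw": 0.2},
  {"dx": -0.004, "dy": 0.035, "dz": 0, "roll": 5, "jaw": 0.2},
  {"dx": -0.002, "dy": 0.021, "dz": -0.02, "roll": 4, "jaw": 0.2},
  {"dx": 0, "dy": 0, "dz": -0.03, "roll": 0, "jaw": 0.2},
  {"dx": 0, "dy": 0, "dz": 0, "roll": 0, "jaw": 0.2},
])

```text
t: 25.6
eef_pos: [0.4501, 0.0329, 0.0963]
ee_rot: [3.14, 0.004, 0.07]
force: [0.4, -0.3, 0.2]
width: 0.0317
gripper_force: 30.0
```

Emit:
servo_tool([
  {"dx": 0.001, "dy": 0, "dz": -0.04, "roll": 0, "jaw": 0.2},
  {"dx": 0, "dy": 0, "dz": -0.03, "roll": 0, "jaw": 0.2},
  {"dx": 0, "dy": 0, "dz": -0.013, "roll": 0, "jaw": 0.2},
  {"dx": 0, "dy": 0, "dz": 0, "roll": 0, "jaw": 0.2},
  {"dx": 0, "dy": 0, "dz": 0, "roll": 0, "jaw": 0.48},
  {"dx": 0, "dy": 0, "dz": 0, "roll": 0, "jaw": 0.48},
  {"dx": 0, "dy": 0, "dz": 0.02, "roll": 0, "jaw": 0.48},
  {"dx": 0, "dy": 0, "dz": 0.05, "roll": 0, "jaw": 0.5},
  {"dx": 0, "dy": 0, "dz": 0.06, "roll": 0, "jaw": 0.7},
  {"dx": 0, "dy": 0, "dz": 0.06, "roll": 0, "jaw": 0.7},
])

```text
t: 26.85
eef_pos: [0.4524, 0.0332, 0.2074]
ee_rot: [-3.141, -0.001, 0.07]
force: [2.0, 0.5, 0.1]
width: 0.058
gripper_force: 0.0
```

Emit:
servo_tool([
  {"dx": 0, "dy": 0, "dz": 0.06, "roll": 0, "jaw": 0.7},
  {"dx": -0.01, "dy": 0, "dz": 0.05, "roll": 0, "jaw": 0.7},
  {"dx": -0.01, "dy": 0, "dz": 0, "roll": 0, "jaw": 0.7},
  {"dx": 0, "dy": 0, "dz": 0, "roll": 0, "jaw": 0.7},
  {"dx": 0, "dy": 0, "dz": 0, "roll": 0, "jaw": 0.7},
  {"dx": 0, "dy": 0, "dz": 0, "roll": 0, "jaw": 0.7},
  {"dx": 0, "dy": 0, "dz": 0, "roll": 0, "jaw": 0.7},
  {"dx": 0, "dy": 0, "dz": 0, "roll": 0, "jaw": 0.7},
  {"dx": 0, "dy": 0, "dz": 0, "roll": 0, "jaw": 0.7},
  {"dx": 0, "dy": 0, "dz": 0, "roll": 0, "jaw": 0.7},
])

```text
t: 28.1
eef_pos: [0.4327, 0.0333, 0.3145]
ee_rot: [3.142, 0.0, 0.07]
force: [0.3, -0.2, -0.2]
width: 0.0613
gripper_force: 0.0
```

```bash
python3 look.py; python3 - <<'E'
from h import *
p,X,cal=cloud("wrist"); save(p,"w3")
for o in feet(X,p,.095,.11,(.55,.66,-.05,.08)): print("handle",*o)
E
```

```text
28.1 [0.43272705 0.0333132  0.31453333] 4.009901260045632 1.1061897715080726
handle [0.609  0.0192] 0.1029 986 [353.  19.] 4.0 [0.0312 0.0325]
```

View pics/w3.png

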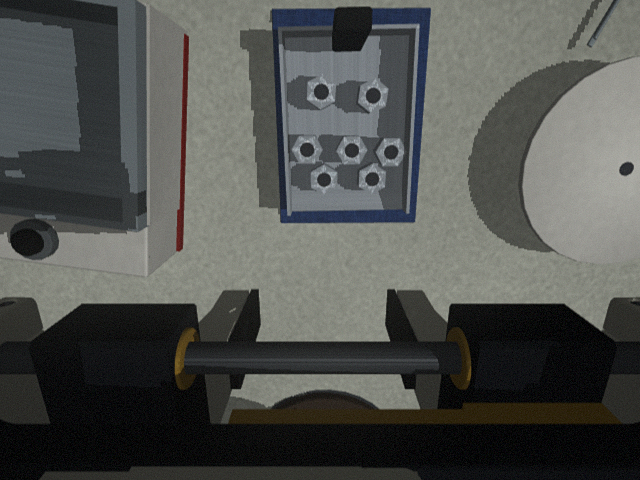

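Emit:
servo_tool([
  {"dx": 0.044, "dy": -0.004, "dz": -0.02, "roll": 0, "jaw": 0.75},
  {"dx": 0.044, "dy": -0.004, "dz": -0.02, "roll": 0, "jaw": 0.75},
  {"dx": 0.044, "dy": -0.004, "dz": -0.02, "roll": 0, "jaw": 0.75},
  {"dx": 0.044, "dy": -0.003, "dz": -0.02, "roll": 0, "jaw": 0.75},
  {"dx": 0, "dy": 0, "dz": -0.03, "roll": 0, "jaw": 0.75},
  {"dx": 0, "dy": 0, "dz": -0.04, "roll": 0, "jaw": 0.75},
  {"dx": 0, "dy": 0, "dz": -0.04, "roll": 0, "jaw": 0.75},
  {"dx": 0, "dy": 0, "dz": -0.04, "roll": 0, "jaw": 0.75},
  {"dx": 0, "dy": 0, "dz": -0.028, "roll": 0, "jaw": 0.75},
  {"dx": 0, "dy": 0, "dz": 0, "roll": 0, "jaw": 0.75},
])

```text
t: 29.5
eef_pos: [0.6071, 0.0178, 0.0543]
ee_rot: [3.14, 0.005, 0.07]
force: [-0.1, 0.2, 0.4]
width: 0.066
gripper_force: 0.0
```

Emit:
servo_tool([
  {"dx": 0.002, "dy": 0, "dz": -0.004, "roll": 0, "jaw": 0.75},
  {"dx": 0, "dy": 0, "dz": 0, "roll": 0, "jaw": 0.75},
  {"dx": 0, "dy": 0, "dz": 0, "roll": 0, "jaw": 0.1},
  {"dx": 0, "dy": 0, "dz": 0, "roll": 0, "jaw": 0.1},
  {"dx": 0, "dy": 0, "dz": 0, "roll": 0, "jaw": 0.1},
  {"dx": 0, "dy": 0, "dz": 0, "roll": 0, "jaw": 0.1},
  {"dx": 0, "dy": 0, "dz": 0.005, "roll": 0, "jaw": 0.1},
  {"dx": 0, "dy": 0, "dz": 0.005, "roll": 0, "jaw": 0.1},
  {"dx": 0, "dy": 0, "dz": 0.005, "roll": 0, "jaw": 0.1},
  {"dx": 0, "dy": 0, "dz": 0, "roll": 0, "jaw": 0.1},
], newtons=60)

```text
t: 30.75
eef_pos: [0.611, 0.0184, 0.068]
ee_rot: [-3.141, -0.001, 0.07]
force: [-0.2, -0.5, -6.2]
width: 0.0337
gripper_force: 59.9
```

```bash
cat > tl.py <<'E'
from h import *
import sys
s=get_state(); print(s["t"],s["eef_pos"],s["force"],s["moment"],s["width"])
for n in ("scene","top"):
    p,X,cal=cloud(n); save(p,f"{n}_{sys.argv[1]}"); np.save("last_"+n+".npy",X)
    m=(abs(X[...,2]-.03)<.1)
e=s["eef_pos"]
# top-view profile of tray: z vs distance behind handle
p,X,cal=cloud("top")
d=X[...,:2]-e[:2]; a=s["ee_rot"][2]; u=d[...,0]*np.cos(a)+d[...,1]*np.sin(a); v=-d[...,0]*np.sin(a)+d[...,1]*np.cos(a)
for k in range(-22,3):
    q=X[...,2][(abs(u-k*.01)<.005)&(abs(v)<.07)]
    if len(q): print(k*10,np.round(np.nanpercentile(q,[5,50,95]),3),end=" ")
E
python3 tl.py a
```

```text
30.75 [0.6109884  0.01844783 0.0680074 ] [-0.18668248 -0.51469184 -6.16297512] [ 0.02051851 -0.64555135 -0.01731597] 0.033697909755034575
-220 [-0.005 -0.001  0.003] -210 [-0.002  0.002  0.005] -200 [-0.001  0.003  0.03 ] -190 [0.024 0.027 0.031] -180 [0.02  0.024 0.028] -170 [0.018 0.022 0.048] -160 [0.018 0.025 0.049] -150 [0.018 0.023 0.049] -140 [0.017 0.022 0.049] -130 [0.018 0.044 0.049] -120 [0.019 0.046 0.049] -110 [0.019 0.045 0.05 ] -100 [0.017 0.021 0.04 ] -90 [0.018 0.021 0.024] -80 [0.018 0.02  0.026] -70 [0.018 0.023 0.452] -60 [0.019 0.441 0.472] -50 [0.021 0.448 0.503] -40 [0.02  0.434 0.507] -30 [0.02  0.323 0.509] -20 [0.019 0.491 0.51 ] -10 [0.02  0.506 0.51 ] 0 [0.173 0.508 0.511] 10 [0.48  0.508 0.511] 20 [0.174 0.508 0.51 ]
```

```bash
python3 -c "
import cv2
p=cv2.imread('pics/scene_a.png');cv2.imwrite('pics/sca.png',cv2.resize(p[150:350,200:420],None,fx=3,fy=3,interpolation=2))"
```

```text
(no output)
```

View pics/sca.png

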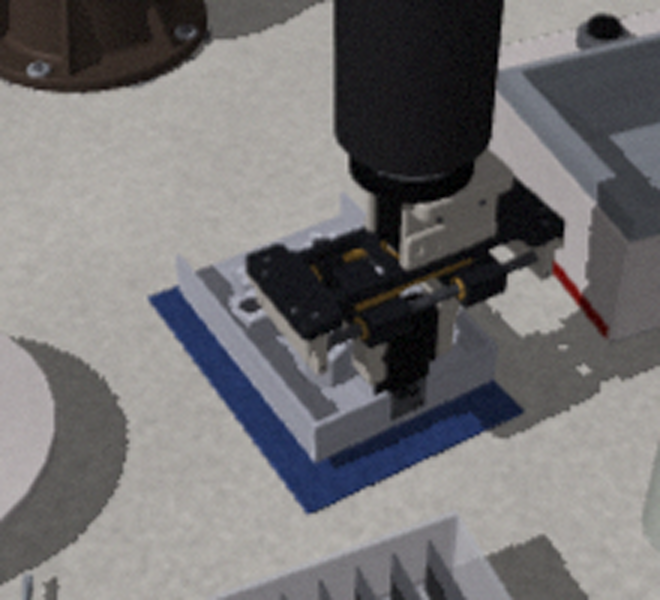

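Emit:
servo_tool([
  {"dx": 0, "dy": 0, "dz": 0.006, "roll": 0, "jaw": 0.1},
  {"dx": 0, "dy": 0, "dz": 0.012, "roll": 0, "jaw": 0.1},
  {"dx": 0, "dy": 0, "dz": 0.018, "roll": 0, "jaw": 0.1},
  {"dx": 0, "dy": 0, "dz": 0.022, "roll": 0, "jaw": 0.1},
  {"dx": 0, "dy": 0, "dz": 0.024, "roll": 0, "jaw": 0.1},
  {"dx": 0, "dy": 0, "dz": 0.024, "roll": 0, "jaw": 0.1},
  {"dx": 0, "dy": 0, "dz": 0.022, "roll": 0, "jaw": 0.1},
  {"dx": 0, "dy": 0, "dz": 0.018, "roll": 0, "jaw": 0.1},
  {"dx": 0, "dy": 0, "dz": 0.012, "roll": 0, "jaw": 0.1},
  {"dx": 0, "dy": 0, "dz": 0.006, "roll": 0, "jaw": 0.1},
])

```text
t: 32.15
eef_pos: [0.6107, 0.0184, 0.2325]
ee_rot: [-3.141, -0.001, 0.07]
force: [-0.8, -0.0, -6.0]
width: 0.0338
gripper_force: 59.9
```

```bash
python3 tl.py b
```

```text
32.15 [0.61074073 0.01837191 0.2325125 ] [-0.82509884 -0.04324855 -5.96525609] [ 0.04141896 -0.61736355  0.01746042] 0.03379190992683149
-220 [-0.004 -0.001  0.003] -210 [-0.001  0.002  0.006] -200 [-0.001  0.002  0.194] -190 [-0.     0.191  0.195] -180 [0.186 0.189 0.192] -170 [0.182 0.186 0.212] -160 [0.182 0.188 0.214] -150 [0.182 0.189 0.213] -140 [0.182 0.187 0.212] -130 [0.183 0.208 0.213] -120 [0.184 0.21  0.214] -110 [0.183 0.209 0.213] -100 [0.182 0.185 0.201] -90 [0.182 0.185 0.188] -80 [0.182 0.185 0.19 ] -70 [0.183 0.188 0.617] -60 [0.184 0.613 0.636] -50 [0.186 0.619 0.667] -40 [0.185 0.613 0.672] -30 [0.185 0.581 0.673] -20 [0.184 0.656 0.674] -10 [0.185 0.67  0.674] 0 [0.321 0.673 0.675] 10 [0.34  0.673 0.675] 20 [0.339 0.672 0.675]
```

Emit:
servo_tool([
  {"dx": -0.001, "dy": 0.004, "dz": 0.004, "roll": -0.5, "jaw": 0.1},
  {"dx": -0.002, "dy": 0.01, "dz": 0.01, "roll": -1, "jaw": 0.1},
  {"dx": -0.002, "dy": 0.015, "dz": 0.014, "roll": -1, "jaw": 0.1},
  {"dx": -0.002, "dy": 0.02, "dz": 0.014, "roll": -1, "jaw": 0.1},
  {"dx": -0.002, "dy": 0.02, "dz": 0.012, "roll": -1, "jaw": 0.1},
  {"dx": -0.002, "dy": 0.02, "dz": 0.008, "roll": -1, "jaw": 0.1},
  {"dx": -0.002, "dy": 0.02, "dz": 0.004, "roll": -1, "jaw": 0.1},
  {"dx": -0.002, "dy": 0.02, "dz": 0.002, "roll": -1, "jaw": 0.1},
  {"dx": -0.002, "dy": 0.02, "dz": 0, "roll": -1, "jaw": 0.1},
  {"dx": -0.002, "dy": 0.02, "dz": 0, "roll": 0, "jaw": 0.1},
])

```text
t: 33.55
eef_pos: [0.5914, 0.1886, 0.3]
ee_rot: [-3.142, -0.0, -0.078]
force: [0.1, -0.0, -6.9]
width: 0.0338
gripper_force: 59.9
```

Emit:
servo_tool([
  {"dx": -0.002, "dy": 0.02, "dz": 0, "roll": 0, "jaw": 0.1},
  {"dx": -0.002, "dy": 0.02, "dz": 0, "roll": 0, "jaw": 0.1},
  {"dx": -0.002, "dy": 0.02, "dz": 0, "roll": 0, "jaw": 0.1},
  {"dx": -0.001, "dy": 0.02, "dz": 0, "roll": 0, "jaw": 0.1},
  {"dx": 0, "dy": 0.02, "dz": 0, "roll": 0, "jaw": 0.1},
  {"dx": 0, "dy": 0.015, "dz": 0, "roll": 0, "jaw": 0.1},
  {"dx": 0, "dy": 0.01, "dz": 0, "roll": 0, "jaw": 0.1},
  {"dx": 0, "dy": 0.005, "dz": 0, "roll": 0, "jaw": 0.1},
  {"dx": 0, "dy": 0.002, "dz": 0, "roll": 0, "jaw": 0.1},
  {"dx": 0, "dy": 0, "dz": 0, "roll": 0, "jaw": 0.1},
])

```text
t: 34.8
eef_pos: [0.5848, 0.319, 0.2997]
ee_rot: [3.142, -0.0, -0.079]
force: [-0.7, -0.2, -6.1]
width: 0.0336
gripper_force: 59.9
```

```bash
python3 tl.py c
```

```text
34.8 [0.58476021 0.31902186 0.29967569] [-0.69064235 -0.2419847  -6.07165076] [-0.08840085 -0.63494621  0.02789551] 0.03357390277055632
-220 [0.097 0.111 0.715] -210 [0.097 0.11  0.701] -200 [0.097 0.111 0.687] -190 [0.098 0.26  0.268] -180 [0.099 0.256 0.268] -170 [0.118 0.254 0.28 ] -160 [0.027 0.26  0.281] -150 [0.028 0.259 0.281] -140 [0.028 0.254 0.28 ] -130 [0.028 0.274 0.28 ] -120 [0.028 0.278 0.281] -110 [0.027 0.271 0.281] -100 [0.028 0.252 0.273] -90 [0.028 0.253 0.662] -80 [0.028 0.253 0.681] -70 [0.029 0.278 0.691] -60 [0.029 0.281 0.7  ] -50 [0.033 0.628 0.715] -40 [0.251 0.608 0.735] -30 [0.251 0.578 0.738] -20 [0.25  0.627 0.74 ] -10 [0.251 0.648 0.741] 0 [0.032 0.66  0.741] 10 [0.031 0.668 0.741] 20 [0.034 0.632 0.741]
```

View pics/scene_c.png

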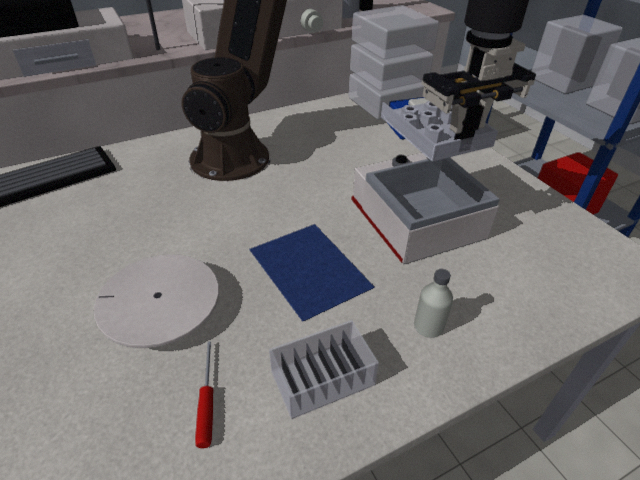

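Emit:
servo_tool([
  {"dx": 0, "dy": 0, "dz": 0, "roll": 0, "jaw": 0.1},
  {"dx": 0, "dy": 0, "dz": 0, "roll": 0, "jaw": 0.1},
  {"dx": 0, "dy": 0, "dz": 0, "roll": 0, "jaw": 0.1},
  {"dx": 0, "dy": 0, "dz": 0, "roll": 0, "jaw": 0.1},
  {"dx": 0, "dy": 0, "dz": 0, "roll": 0, "jaw": 0.1},
  {"dx": 0, "dy": 0, "dz": 0, "roll": 0, "jaw": 0.1},
  {"dx": 0, "dy": 0, "dz": 0, "roll": 0, "jaw": 0.1},
  {"dx": 0, "dy": 0, "dz": 0, "roll": 0, "jaw": 0.1},
  {"dx": 0, "dy": 0, "dz": 0, "roll": 0, "jaw": 0.1},
  {"dx": 0, "dy": 0, "dz": 0, "roll": 0, "jaw": 0.1},
], newtons=45)

```text
t: 36.2
eef_pos: [0.5847, 0.3193, 0.2995]
ee_rot: [3.142, -0.0, -0.078]
force: [0.5, 0.2, -6.6]
width: 0.0341
gripper_force: 44.9
```

```bash
cat > tt.py <<'E'
from h import *
s=get_state(); print(s["t"],s["eef_pos"],s["force"],s["moment"][:2],s["width"],s["gripper_force"])
p,X,cal=cloud("scene"); save(p,"scene_t"); e=s["eef_pos"]; a=s["ee_rot"][2]
p,X,cal=cloud("top"); d=X[...,:2]-e[:2]; u=d[...,0]*np.cos(a)+d[...,1]*np.sin(a); v=-d[...,0]*np.sin(a)+d[...,1]*np.cos(a)
w=(abs(abs(v)-.073)<.004)&(u<-.03)&(u>-.24)&(X[...,2]>.13)&(X[...,2]<.4)
if w.sum()>20:
    f=np.polyfit(u[w],X[...,2][w],1); print("tilt",np.degrees(np.arctan(f[0])),"z at hand",f[1],w.sum())
E
python3 tt.py
```

```text
36.2 [0.58470451 0.31931018 0.2995493 ] [ 0.54543505  0.19857309 -6.6255602 ] [-0.08590296 -0.61893297] 0.034108547685213354 44.892852902412415
tilt 1.3036423144501281 z at hand 0.27537822147086727 1527
```

Emit:
servo_tool([
  {"dx": 0, "dy": 0, "dz": 0, "roll": 0, "jaw": 0.1},
  {"dx": 0, "dy": 0, "dz": 0, "roll": 0, "jaw": 0.1},
  {"dx": 0, "dy": 0, "dz": 0, "roll": 0, "jaw": 0.1},
  {"dx": 0, "dy": 0, "dz": 0, "roll": 0, "jaw": 0.1},
  {"dx": 0, "dy": 0, "dz": 0, "roll": 0, "jaw": 0.1},
  {"dx": 0, "dy": 0, "dz": 0, "roll": 0, "jaw": 0.1},
  {"dx": 0, "dy": 0, "dz": 0, "roll": 0, "jaw": 0.1},
  {"dx": 0, "dy": 0, "dz": 0, "roll": 0, "jaw": 0.1},
  {"dx": 0, "dy": 0, "dz": 0, "roll": 0, "jaw": 0.1},
  {"dx": 0, "dy": 0, "dz": 0, "roll": 0, "jaw": 0.1},
], newtons=36)

```text
t: 37.55
eef_pos: [0.5847, 0.3193, 0.2995]
ee_rot: [3.142, 0.0, -0.078]
force: [0.6, -0.8, -5.8]
width: 0.0338
gripper_force: 35.9
```

```bash
python3 tt.py
```

```text
37.55 [0.58470395 0.31932425 0.29953708] [ 0.61503332 -0.83112671 -5.78778435] [-0.05007215 -0.64385715] 0.033782770379941346 35.91255068778992
tilt 2.0737183555301786 z at hand 0.2767549480181032 1542
```

Emit:
servo_tool([
  {"dx": 0, "dy": 0, "dz": 0, "roll": 0, "jaw": 0.1},
  {"dx": 0, "dy": 0, "dz": 0, "roll": 0, "jaw": 0.1},
  {"dx": 0, "dy": 0, "dz": 0, "roll": 0, "jaw": 0.1},
  {"dx": 0, "dy": 0, "dz": 0, "roll": 0, "jaw": 0.1},
  {"dx": 0, "dy": 0, "dz": 0, "roll": 0, "jaw": 0.1},
  {"dx": 0, "dy": 0, "dz": 0, "roll": 0, "jaw": 0.1},
  {"dx": 0, "dy": 0, "dz": 0, "roll": 0, "jaw": 0.1},
  {"dx": 0, "dy": 0, "dz": 0, "roll": 0, "jaw": 0.1},
  {"dx": 0, "dy": 0, "dz": 0, "roll": 0, "jaw": 0.1},
  {"dx": 0, "dy": 0, "dz": 0, "roll": 0, "jaw": 0.1},
], newtons=28)

```text
t: 38.9
eef_pos: [0.5847, 0.3193, 0.2996]
ee_rot: [-3.142, -0.0, -0.078]
force: [-0.1, -0.1, -6.1]
width: 0.0335
gripper_force: 28.0
```

```bash
python3 tt.py
```

```text
38.9 [0.58471828 0.31931541 0.29959542] [-0.06370772 -0.0748855  -6.05283988] [-0.04162622 -0.50305705] 0.033535648489198176 27.999898195266724
tilt 13.678436758269681 z at hand 0.2749813886638281 1515
```

Emit:
servo_tool([
  {"dx": 0, "dy": 0, "dz": 0, "roll": 0, "jaw": 0.1},
  {"dx": 0, "dy": 0, "dz": 0, "roll": 0, "jaw": 0.1},
  {"dx": 0, "dy": 0, "dz": 0, "roll": 0, "jaw": 0.1},
  {"dx": 0, "dy": 0, "dz": 0, "roll": 0, "jaw": 0.1},
  {"dx": 0, "dy": 0, "dz": 0, "roll": 0, "jaw": 0.1},
  {"dx": 0, "dy": 0, "dz": 0, "roll": 0, "jaw": 0.1},
  {"dx": 0, "dy": 0, "dz": 0, "roll": 0, "jaw": 0.1},
  {"dx": 0, "dy": 0, "dz": 0, "roll": 0, "jaw": 0.1},
  {"dx": 0, "dy": 0, "dz": 0, "roll": 0, "jaw": 0.1},
  {"dx": 0, "dy": 0, "dz": 0, "roll": 0, "jaw": 0.1},
], newtons=25)

```text
t: 40.25
eef_pos: [0.5847, 0.3193, 0.2995]
ee_rot: [3.142, 0.0, -0.078]
force: [-0.2, 0.0, -6.4]
width: 0.0341
gripper_force: 25.0
```

```bash
python3 tt.py
```

```text
40.25 [0.58470432 0.31931708 0.29954484] [-0.23096647  0.0419721  -6.42512327] [-0.06624813 -0.54941453] 0.03407118807164316 24.99992072582245
tilt 13.914627282149059 z at hand 0.2754415847650744 1520
```

Emit:
servo_tool([
  {"dx": 0, "dy": 0, "dz": 0, "roll": 0, "jaw": 0.1},
  {"dx": 0, "dy": 0, "dz": 0, "roll": 0, "jaw": 0.1},
  {"dx": 0, "dy": 0, "dz": 0, "roll": 0, "jaw": 0.1},
  {"dx": 0, "dy": 0, "dz": 0, "roll": 0, "jaw": 0.1},
  {"dx": 0, "dy": 0, "dz": 0, "roll": 0, "jaw": 0.1},
  {"dx": 0, "dy": 0, "dz": 0, "roll": 0, "jaw": 0.1},
  {"dx": 0, "dy": 0, "dz": 0, "roll": 0, "jaw": 0.1},
  {"dx": 0, "dy": 0, "dz": 0, "roll": 0, "jaw": 0.1},
  {"dx": 0, "dy": 0, "dz": 0, "roll": 0, "jaw": 0.1},
  {"dx": 0, "dy": 0, "dz": 0, "roll": 0, "jaw": 0.1},
], newtons=20)

```text
t: 41.6
eef_pos: [0.5847, 0.3193, 0.2996]
ee_rot: [-3.142, -0.0, -0.078]
force: [0.4, 0.1, -7.3]
width: 0.034
gripper_force: 20.0
```

```bash
python3 tt.py
```

```text
41.6 [0.58473574 0.3193462  0.29960515] [ 0.42185749  0.13958561 -7.32575152] [-0.08287954 -0.4028389 ] 0.03400730978487906 19.999746680259705
tilt 43.644905953331794 z at hand 0.2627608177115029 777
```

Emit:
servo_tool([
  {"dx": 0, "dy": 0, "dz": 0, "roll": 0, "jaw": 0.1},
  {"dx": 0, "dy": 0, "dz": 0, "roll": 0, "jaw": 0.1},
  {"dx": 0, "dy": 0, "dz": 0, "roll": 0, "jaw": 0.1},
  {"dx": 0, "dy": 0, "dz": 0, "roll": 0, "jaw": 0.1},
  {"dx": 0, "dy": 0, "dz": 0, "roll": 0, "jaw": 0.1},
  {"dx": 0, "dy": 0, "dz": 0, "roll": 0, "jaw": 0.1},
  {"dx": 0, "dy": 0, "dz": 0, "roll": 0, "jaw": 0.1},
  {"dx": 0, "dy": 0, "dz": 0, "roll": 0, "jaw": 0.1},
  {"dx": 0, "dy": 0, "dz": 0, "roll": 0, "jaw": 0.1},
  {"dx": 0, "dy": 0, "dz": 0, "roll": 0, "jaw": 0.1},
], newtons=15)

```text
t: 42.95
eef_pos: [0.5847, 0.3193, 0.2996]
ee_rot: [-3.142, -0.0, -0.078]
force: [0.2, -0.7, -2.3]
width: 0.0341
gripper_force: 15.0
```

```bash
python3 tt.py
```

```text
42.95 [0.58469412 0.31933729 0.29960146] [ 0.21878648 -0.71130935 -2.25391779] [-0.0267614   0.00988611] 0.03409009894803826 14.999812692403793
tilt 55.894149847623815 z at hand 0.2511967477406846 529
```

View pics/scene_t.png

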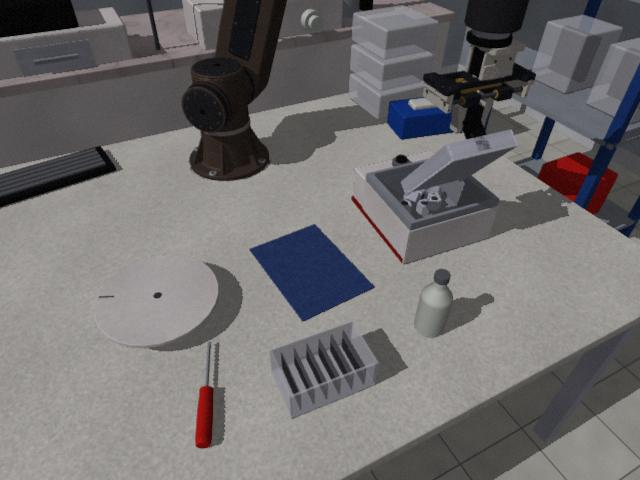

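Emit:
servo_tool([
  {"dx": 0, "dy": 0, "dz": 0, "roll": 0, "jaw": 0.1},
  {"dx": 0, "dy": 0, "dz": 0.005, "roll": 0, "jaw": 0.1},
  {"dx": 0, "dy": 0, "dz": 0.01, "roll": 0, "jaw": 0.1},
  {"dx": 0, "dy": 0, "dz": 0.015, "roll": 0, "jaw": 0.1},
  {"dx": 0, "dy": 0, "dz": 0.015, "roll": 0, "jaw": 0.1},
  {"dx": 0, "dy": 0, "dz": 0.015, "roll": 0, "jaw": 0.1},
  {"dx": 0, "dy": 0, "dz": 0.01, "roll": 0, "jaw": 0.1},
  {"dx": 0, "dy": 0, "dz": 0, "roll": 0, "jaw": 0.1},
  {"dx": 0, "dy": 0, "dz": 0, "roll": 0, "jaw": 0.1},
  {"dx": 0, "dy": 0, "dz": 0, "roll": 0, "jaw": 0.1},
], newtons=35)

```text
t: 44.3
eef_pos: [0.5845, 0.3192, 0.3688]
ee_rot: [3.141, 0.001, -0.078]
force: [0.5, 0.2, -2.0]
width: 0.0342
gripper_force: 35.0
```

Emit:
servo_tool([
  {"dx": 0, "dy": -0.01, "dz": 0, "roll": 1, "jaw": 0.1},
  {"dx": 0, "dy": -0.02, "dz": 0, "roll": 1, "jaw": 0.1},
  {"dx": 0, "dy": -0.03, "dz": 0, "roll": 1, "jaw": 0.1},
  {"dx": 0, "dy": -0.04, "dz": 0, "roll": 1, "jaw": 0.1},
  {"dx": 0, "dy": -0.045, "dz": 0, "roll": 1, "jaw": 0.1},
  {"dx": -0.01, "dy": -0.045, "dz": 0, "roll": 1, "jaw": 0.1},
  {"dx": -0.01, "dy": -0.045, "dz": 0, "roll": 1, "jaw": 0.1},
  {"dx": -0.01, "dy": -0.04, "dz": 0, "roll": 1, "jaw": 0.1},
  {"dx": -0.01, "dy": -0.03, "dz": 0, "roll": 0.5, "jaw": 0.1},
  {"dx": -0.01, "dy": -0.01, "dz": 0, "roll": 0, "jaw": 0.1},
])

```text
t: 45.55
eef_pos: [0.5338, 0.0024, 0.3697]
ee_rot: [3.141, -0.0, 0.069]
force: [0.2, 0.2, -3.2]
width: 0.0343
gripper_force: 35.0
```

```bash
python3 tt.py; python3 - <<'E'
from h import *
p,X,cal=cloud("top"); save(p,"top_d")
o=np.array([.5106,.3255]); a=np.radians(-4.3); d=X[...,:2]-o
hx=d[...,0]*np.cos(a)+d[...,1]*np.sin(a); hy=-d[...,0]*np.sin(a)+d[...,1]*np.cos(a)
m=(abs(hx)<.09)&(abs(hy)<.095)&(X[...,2]>.045)&(X[...,2]<.13); print(np.nanpercentile(X[...,2][m],[50,95,99,100]), hx[m].min(),hx[m].max(),hy[m].min(),hy[m].max())
cv2.imwrite("pics/hop.png",cv2.resize(p[195:355,100:400,::-1],None,fx=2.6,fy=2.6,interpolation=2))
E
```

```text
45.55 [0.53384421 0.0023683  0.36974389] [ 0.18404428  0.19497659 -3.19038796] [0.00728128 0.03294283] 0.03428272400861791 34.999539256095886
tilt 43.11086924738874 z at hand 0.2905077529557094 310
[0.05510342 0.05873567 0.05962847 0.06058101] -0.05921550918790598 -0.021279683201974785 -0.08509942275865728 -0.047362365193415266
```

View pics/hop.png

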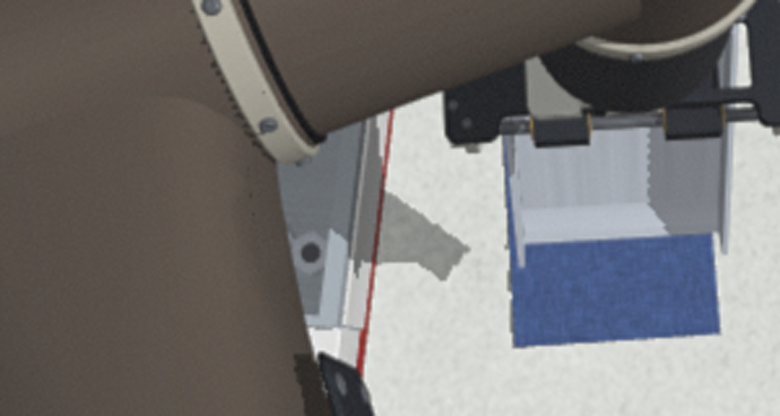

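Emit:
servo_tool([
  {"dx": -0.008, "dy": 0, "dz": -0.01, "roll": 0, "jaw": 0.1},
  {"dx": -0.012, "dy": -0.001, "dz": -0.02, "roll": 0, "jaw": 0.1},
  {"dx": -0.012, "dy": -0.001, "dz": -0.03, "roll": 0, "jaw": 0.1},
  {"dx": -0.012, "dy": 0, "dz": -0.03, "roll": 0, "jaw": 0.1},
  {"dx": -0.012, "dy": 0, "dz": -0.03, "roll": 0, "jaw": 0.1},
  {"dx": -0.008, "dy": 0, "dz": -0.025, "roll": 0, "jaw": 0.1},
  {"dx": -0.004, "dy": 0, "dz": -0.015, "roll": 0, "jaw": 0.1},
  {"dx": 0, "dy": 0, "dz": -0.005, "roll": 0, "jaw": 0.1},
  {"dx": 0, "dy": 0, "dz": 0, "roll": 0, "jaw": 0.1},
  {"dx": 0, "dy": 0, "dz": 0, "roll": 0, "jaw": 0.1},
])

```text
t: 46.95
eef_pos: [0.4674, 0.0025, 0.2053]
ee_rot: [-3.141, -0.001, 0.07]
force: [-0.2, 0.3, -3.0]
width: 0.0337
gripper_force: 35.0
```

```bash
python3 tt.py; python3 -c "
import cv2
p=cv2.imread('pics/scene_t.png');cv2.imwrite('pics/sct.png',cv2.resize(p[100:350,150:450],None,fx=2.4,fy=2.4,interpolation=2))"
```

```text
46.95 [0.4674435  0.00250661 0.20527234] [-0.18148422  0.32692957 -3.01160343] [0.01722063 0.03555865] 0.03367646748368956 34.999680519104004
tilt 15.659035904646094 z at hand 0.3216355757611896 30
```

View pics/sct.png

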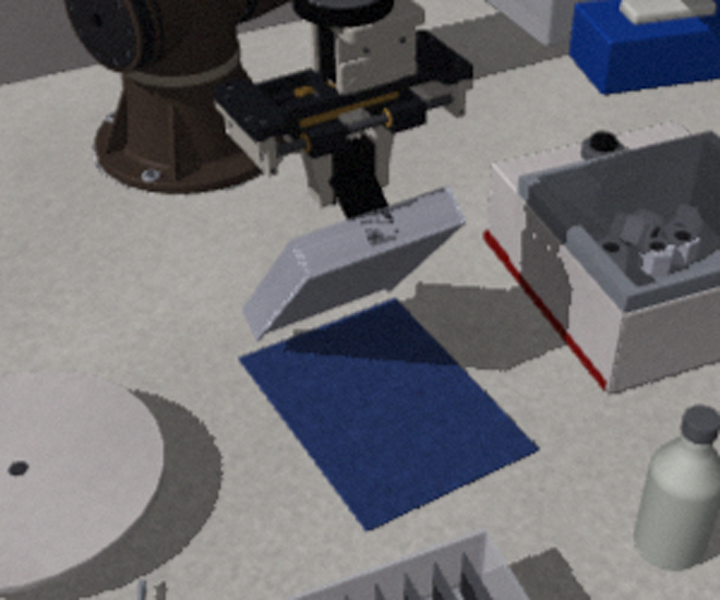

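Emit:
servo_tool([
  {"dx": 0, "dy": 0, "dz": -0.01, "roll": 0, "jaw": 0.1},
  {"dx": 0, "dy": 0, "dz": -0.01, "roll": 0, "jaw": 0.1},
  {"dx": 0, "dy": 0, "dz": -0.007, "roll": 0, "jaw": 0.1},
  {"dx": 0.012, "dy": 0.001, "dz": -0.005, "roll": 0, "jaw": 0.1},
  {"dx": 0.012, "dy": 0.001, "dz": -0.005, "roll": 0, "jaw": 0.1},
  {"dx": 0.012, "dy": 0.001, "dz": -0.006, "roll": 0, "jaw": 0.1},
  {"dx": 0.01, "dy": 0.001, "dz": -0.006, "roll": 0, "jaw": 0.1},
  {"dx": 0.01, "dy": 0, "dz": -0.006, "roll": 0, "jaw": 0.1},
  {"dx": 0.009, "dy": 0, "dz": -0.007, "roll": 0, "jaw": 0.1},
  {"dx": 0, "dy": 0, "dz": 0, "roll": 0, "jaw": 0.1},
], newtons=14)

```text
t: 48.3
eef_pos: [0.534, 0.0068, 0.1427]
ee_rot: [-3.142, -0.003, 0.071]
force: [3.3, -0.3, 1.8]
width: 0.0336
gripper_force: 14.0
```

```bash
sed -i 's/X\[...,2\]>.13/X[...,2]>.012/' tt.py; python3 tt.py
```

```text
48.3 [0.5340043  0.00678716 0.14271284] [ 3.25273599 -0.33728528  1.84593679] [ 0.16100904 -1.05879093] 0.033574908955338094 14.000265151262283
tilt 52.148641854124534 z at hand 0.1806032548536909 459
```

```bash
cat > pr.py <<'E'
from h import *
s=get_state(); e=s["eef_pos"]; a=s["ee_rot"][2]; print(s["t"],e,s["force"],s["moment"][:2],s["gripper_force"])
p,X,cal=cloud("top"); save(p,"top_pr"); d=X[...,:2]-e[:2]; u=d[...,0]*np.cos(a)+d[...,1]*np.sin(a); v=-d[...,0]*np.sin(a)+d[...,1]*np.cos(a)
for k in range(-22,3):
    q=X[...,2][(abs(u-k*.01)<.005)&(abs(v)<.065)&(X[...,2]<e[2]+.03)]
    if len(q)>5: print(k*10,np.round(np.percentile(q,[10,50,90]),3))
E
python3 pr.py
```

```text
48.4 [0.53255863 0.00654211 0.14252159] [ 2.70819298 -0.21138324  1.11981778] [ 0.06581927 -0.95310259] 14.000218659639359
-220 [-0.004 -0.001  0.002]
-210 [-0.004 -0.001  0.002]
-200 [-0.004 -0.001  0.002]
-190 [-0.004 -0.001  0.002]
-180 [-0.003 -0.001  0.002]
-170 [-0.004 -0.001  0.002]
-160 [-0.004 -0.001  0.002]
-150 [-0.003 -0.001  0.002]
-140 [-0.003 -0.     0.003]
-130 [0.004 0.014 0.017]
-120 [0.013 0.016 0.019]
-110 [0.015 0.018 0.021]
-100 [0.019 0.023 0.027]
-90 [0.024 0.028 0.032]
-80 [0.031 0.035 0.038]
-70 [0.036 0.04  0.043]
-60 [0.042 0.046 0.05 ]
-50 [0.048 0.052 0.056]
-40 [0.055 0.058 0.061]
-30 [0.06  0.064 0.067]
-20 [0.066 0.069 0.072]
-10 [0.071 0.073 0.076]
10 [0.085 0.088 0.091]
20 [0.089 0.091 0.094]
```

Emit:
servo_tool([
  {"dx": 0.013, "dy": 0.001, "dz": -0.01, "roll": 0, "jaw": 0.1},
  {"dx": 0.01, "dy": 0.001, "dz": -0.011, "roll": 0, "jaw": 0.1},
  {"dx": 0.011, "dy": 0.001, "dz": -0.014, "roll": 0, "jaw": 0.1},
  {"dx": 0.01, "dy": 0.001, "dz": -0.011, "roll": 0, "jaw": 0.1},
  {"dx": 0.009, "dy": 0, "dz": -0.013, "roll": 0, "jaw": 0.1},
  {"dx": 0.008, "dy": 0, "dz": -0.014, "roll": 0, "jaw": 0.1},
  {"dx": 0.007, "dy": 0, "dz": -0.01, "roll": 0, "jaw": 0.1},
  {"dx": 0, "dy": 0, "dz": 0, "roll": 0, "jaw": 0.1},
  {"dx": 0, "dy": 0, "dz": 0, "roll": 0, "jaw": 0.1},
  {"dx": 0, "dy": 0, "dz": 0, "roll": 0, "jaw": 0.1},
], newtons=14)

```text
t: 49.7
eef_pos: [0.6, 0.0105, 0.0602]
ee_rot: [-3.141, -0.001, 0.07]
force: [-0.7, -0.9, -1.6]
width: 0.0341
gripper_force: 14.0
```

```bash
python3 pr.py
```

```text
49.7 [0.59996701 0.01045538 0.06021714] [-0.69096317 -0.85175215 -1.58401544] [-0.0258222  -0.16464576] 13.999653607606888
-220 [-0.004 -0.001  0.002]
-210 [-0.004 -0.001  0.002]
-200 [-0.001  0.002  0.005]
-190 [0.002 0.016 0.019]
-180 [0.01  0.014 0.017]
-170 [0.007 0.01  0.013]
-160 [0.006 0.009 0.012]
-150 [0.006 0.009 0.012]
-140 [0.006 0.009 0.012]
-130 [0.007 0.009 0.012]
-120 [0.007 0.01  0.012]
-110 [0.006 0.009 0.013]
-100 [0.007 0.01  0.013]
-90 [0.007 0.01  0.012]
-80 [0.007 0.01  0.013]
-70 [0.008 0.01  0.013]
-60 [0.008 0.01  0.013]
-50 [0.008 0.01  0.013]
-40 [0.008 0.01  0.013]
-30 [0.008 0.011 0.014]
-20 [0.009 0.011 0.014]
-10 [0.008 0.012 0.014]
0 [0.011 0.012 0.014]
10 [0.042 0.044 0.045]
```

Emit:
servo_tool([
  {"dx": 0, "dy": 0, "dz": -0.002, "roll": 0, "jaw": 0.1},
  {"dx": 0, "dy": 0, "dz": -0.001, "roll": 0, "jaw": 0.1},
  {"dx": 0, "dy": 0, "dz": 0, "roll": 0, "jaw": 0.7},
  {"dx": 0, "dy": 0, "dz": 0, "roll": 0, "jaw": 0.7},
  {"dx": 0, "dy": 0, "dz": 0, "roll": 0, "jaw": 0.7},
  {"dx": 0, "dy": 0, "dz": 0.02, "roll": 0, "jaw": 0.7},
  {"dx": 0, "dy": 0, "dz": 0.04, "roll": 0, "jaw": 0.7},
  {"dx": 0, "dy": 0, "dz": 0.05, "roll": 0, "jaw": 0.7},
  {"dx": 0, "dy": 0, "dz": 0.06, "roll": 0, "jaw": 0.7},
  {"dx": -0.02, "dy": 0.02, "dz": 0.03, "roll": 0, "jaw": 0.5},
])

```text
t: 51.0
eef_pos: [0.5812, 0.0299, 0.26]
ee_rot: [-3.141, -0.004, 0.069]
force: [0.3, 0.8, -0.6]
width: 0.0559
gripper_force: 0.0
```

Emit:
servo_tool([
  {"dx": -0.04, "dy": 0.0, "dz": 0, "roll": 0, "jaw": 0},
  {"dx": -0.05, "dy": 0.0, "dz": 0, "roll": 0, "jaw": 0},
  {"dx": -0.05, "dy": 0.0, "dz": 0, "roll": 0, "jaw": 0},
  {"dx": -0.03, "dy": 0.04, "dz": 0, "roll": 0, "jaw": 0},
  {"dx": -0.02, "dy": 0.04, "dz": 0, "roll": 0, "jaw": 0},
  {"dx": 0, "dy": 0.04, "dz": 0, "roll": 0, "jaw": 0},
  {"dx": 0, "dy": 0.04, "dz": 0, "roll": 0, "jaw": 0},
  {"dx": 0, "dy": 0.04, "dz": 0, "roll": 0, "jaw": 0},
  {"dx": 0, "dy": 0, "dz": 0, "roll": 0, "jaw": 0},
  {"dx": 0, "dy": 0, "dz": 0, "roll": 0, "jaw": 0},
])

```text
t: 52.25
eef_pos: [0.3894, 0.2301, 0.2564]
ee_rot: [3.141, 0.0, 0.071]
force: [0.4, -1.2, 0.3]
width: 0.0002
gripper_force: 0.0
```

```bash
python3 - <<'E'
from h import *
s=get_state(); print(s["t"],s["eef_pos"],s["force"],s["width"])
p,X,cal=cloud("wrist"); save(p,"w4")
p2,X2,c2=cloud("top"); save(p2,"top_e")
m=(p.sum(-1)<120)&(X[...,2]>.095)&(X[...,2]<.12)&(X[...,0]>.34)&(X[...,0]<.42)&(X[...,1]>.29)&(X[...,1]<.39); q=X[m]
print("btn",m.sum(), q.min(0) if m.any() else "",q.max(0) if m.any() else "",np.median(q,0))
for P in (X,X2):
    o=np.array([.5106,.3255]); a=np.radians(-4.3); d=P[...,:2]-o
    hx=d[...,0]*np.cos(a)+d[...,1]*np.sin(a); hy=-d[...,0]*np.sin(a)+d[...,1]*np.cos(a)
    mm=(abs(hx)<.092)&(abs(hy)<.096)&(P[...,2]>.038)&(P[...,2]<.13); print(mm.sum(),np.percentile(P[...,2][mm],[50,95,100]), hx[mm].min(),hx[mm].max())
# tray
w=X2[(X2[...,2]>.03)&(X2[...,2]<.045)&(abs(X2[...,1])<.12)&(X2[...,0]>.4)&(X2[...,0]<.66)]; print("walls",w.min(0),w.max(0))
f=X2[(X2[...,2]>.0)&(X2[...,2]<.014)&(abs(X2[...,1]-.0)<.05)&(X2[...,0]>.45)&(X2[...,0]<.56)]; print("floor z",np.polyfit(f[:,0]-.52,f[:,2],1),np.polyfit(f[:,1],f[:,2],1))
cv2.imwrite("pics/fin.png",np.hstack([cv2.resize(p2[195:355,100:400,::-1],(400,213)),cv2.resize(p[...,::-1],(400,213))]))
cv2.imwrite("pics/fin.png",cv2.vconcat([cv2.resize(p2[195:355,90:390,::-1],(562,300)),cv2.resize(p[:,:,::-1],(562,300))]))
E
```

```text
52.25 [0.38944154 0.23010244 0.25638757] [ 0.44774903 -1.18160077  0.25107008] 0.00016796232009440206
btn 106 [0.36905938 0.32197289 0.10716872] [0.40211628 0.35314187 0.11995727] [0.38894908 0.32690348 0.11741775]
8277 [0.05677463 0.07601268 0.08459681] -0.07816686599449565 0.000675386429466934
914 [0.05553189 0.07462478 0.08357827] -0.05936182807455578 -0.0002893900699375827
walls [ 0.40182287 -0.0759795   0.0300264 ] [0.61693079 0.08682075 0.04495894]
floor z [0.00042626 0.00601237] [0.0024013  0.00600593]
```

View pics/fin.png

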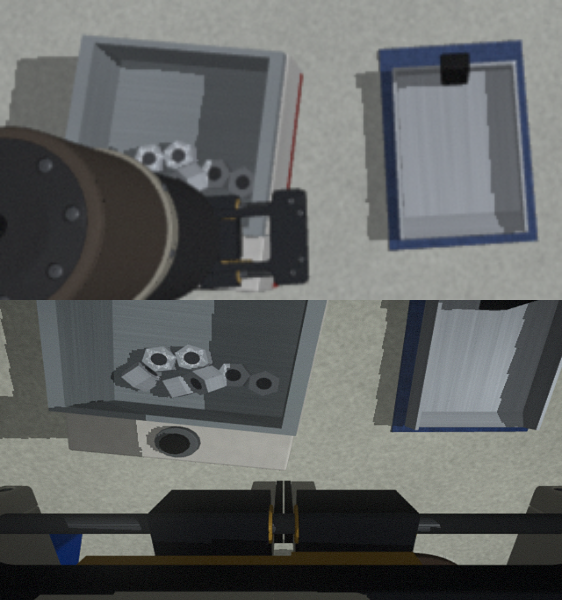

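```bash
python3 - <<'E'
from h import *
p,X,cal=cloud("wrist")
for v in range(206,256,6): print(v,[tuple(np.round(X[v,u]*1000)) if u in(199,) else int(round(X[v,u,2]*1000)) for u in range(169,232,6)],p[v,199])
for u in(182,190,199,208,216): print(u,np.round(X[229,u],3))
for z in(.112,.118): print(pt(cal,0,199,229,z))
E
```

```text
206 [100, 100, 100, 110, 113, (np.float64(401.0), np.float64(336.0), np.float64(113.0)), 111, 108, 101, 100, 100] [68 73 73]
212 [101, 101, 111, 111, 113, (np.float64(395.0), np.float64(336.0), np.float64(113.0)), 112, 112, 111, 101, 100] [67 72 73]Traceback (most recent call last):
  File "<stdin>", line 3, in <module>
ValueError: cannot convert float NaN to integer
```

```bash
python3 - <<'E'
from h import *
p,X,cal=cloud("wrist"); s=get_state(); print(s["eef_pos"])
g=p[200:262,160:240].sum(-1); ys,xs=np.nonzero(g<100); u,v=xs.mean()+160,ys.mean()+200; print(len(xs),u,v,xs.min()+160,xs.max()+160,ys.min()+200,ys.max()+200)
for z in(.112,.12): print(pt(cal,0,u,v,z))
q=X[195:270,160:245].reshape(-1,3); c=q[(q[:,2]>.1085)&(q[:,2]<.1145)]; print("collar",c.min(0),c.max(0))
E
```

```text
[0.38976303 0.22956924 0.25674422]
675 197.31703703703704 229.3437037037037 181 215 214 246
[0.37950201 0.33816187 0.112     ]
[0.38195685 0.33545743 0.12      ]
collar [0.3590926  0.31392705 0.10858589] [0.40260188 0.35740382 0.11449342]
```

Emit:
servo_tool([
  {"dx": -0.004, "dy": 0.036, "dz": 0, "roll": 0, "jaw": 0},
  {"dx": -0.004, "dy": 0.035, "dz": 0, "roll": 0, "jaw": 0},
  {"dx": 0, "dy": 0.035, "dz": 0, "roll": 0, "jaw": 0},
  {"dx": 0, "dy": 0, "dz": -0.03, "roll": 0, "jaw": 0},
  {"dx": 0, "dy": 0, "dz": -0.04, "roll": 0, "jaw": 0},
  {"dx": 0, "dy": 0, "dz": -0.04, "roll": 0, "jaw": 0},
  {"dx": 0, "dy": 0, "dz": -0.018, "roll": 0, "jaw": 0},
  {"dx": 0, "dy": 0, "dz": 0, "roll": 0, "jaw": 0},
  {"dx": 0, "dy": 0, "dz": 0, "roll": 0, "jaw": 0},
  {"dx": 0, "dy": 0, "dz": 0, "roll": 0, "jaw": 0},
])

```text
t: 53.7
eef_pos: [0.3822, 0.3369, 0.1298]
ee_rot: [-3.14, -0.001, 0.07]
force: [-0.2, 0.5, -0.6]
width: 0.0007
gripper_force: 0.0
```

Emit:
servo_tool([
  {"dx": 0, "dy": 0, "dz": -0.003, "roll": 0, "jaw": 0},
  {"dx": 0, "dy": 0, "dz": -0.003, "roll": 0, "jaw": 0},
  {"dx": 0, "dy": 0, "dz": -0.002, "roll": 0, "jaw": 0},
  {"dx": 0, "dy": 0, "dz": -0.002, "roll": 0, "jaw": 0},
  {"dx": 0, "dy": 0, "dz": 0, "roll": 0, "jaw": 0},
  {"dx": 0, "dy": 0, "dz": 0, "roll": 0, "jaw": 0},
  {"dx": 0, "dy": 0, "dz": 0, "roll": 0, "jaw": 0},
  {"dx": 0, "dy": 0, "dz": 0, "roll": 0, "jaw": 0},
  {"dx": 0, "dy": 0, "dz": 0, "roll": 0, "jaw": 0},
  {"dx": 0, "dy": 0, "dz": 0, "roll": 0, "jaw": 0},
])

```text
t: 54.95
eef_pos: [0.3817, 0.3364, 0.1186]
ee_rot: [-3.141, -0.0, 0.07]
force: [-1.3, -1.0, 3.6]
width: 0.0002
gripper_force: 1.7
```

Emit:
servo_tool([
  {"dx": 0, "dy": 0, "dz": -0.002, "roll": 0, "jaw": 0},
  {"dx": 0, "dy": 0, "dz": -0.002, "roll": 0, "jaw": 0},
  {"dx": 0, "dy": 0, "dz": 0, "roll": 0, "jaw": 0},
  {"dx": 0, "dy": 0, "dz": 0, "roll": 0, "jaw": 0},
  {"dx": 0, "dy": 0, "dz": 0, "roll": 0, "jaw": 0},
  {"dx": 0, "dy": 0, "dz": 0, "roll": 0, "jaw": 0},
  {"dx": 0, "dy": 0, "dz": 0, "roll": 0, "jaw": 0},
  {"dx": 0, "dy": 0, "dz": 0, "roll": 0, "jaw": 0},
  {"dx": 0, "dy": 0, "dz": 0, "roll": 0, "jaw": 0},
  {"dx": 0, "dy": 0, "dz": 0, "roll": 0, "jaw": 0},
])

```text
t: 56.2
eef_pos: [0.3819, 0.3365, 0.116]
ee_rot: [-3.141, -0.001, 0.071]
force: [-6.6, -2.7, 19.3]
width: 0.0004
gripper_force: 9.6
```

Emit:
servo_tool([
  {"dx": 0, "dy": 0, "dz": -0.001, "roll": 0, "jaw": 0},
  {"dx": 0, "dy": 0, "dz": 0, "roll": 0, "jaw": 0},
  {"dx": 0, "dy": 0, "dz": 0, "roll": 0, "jaw": 0},
  {"dx": 0, "dy": 0, "dz": 0, "roll": 0, "jaw": 0},
  {"dx": 0, "dy": 0, "dz": 0, "roll": 0, "jaw": 0},
  {"dx": 0, "dy": 0, "dz": 0, "roll": 0, "jaw": 0},
  {"dx": 0, "dy": 0, "dz": 0, "roll": 0, "jaw": 0},
  {"dx": 0, "dy": 0, "dz": 0, "roll": 0, "jaw": 0},
  {"dx": 0, "dy": 0, "dz": 0, "roll": 0, "jaw": 0},
  {"dx": 0, "dy": 0, "dz": 0, "roll": 0, "jaw": 0},
])

```text
t: 57.45
eef_pos: [0.3819, 0.3365, 0.1159]
ee_rot: [-3.141, -0.001, 0.071]
force: [-10.4, -4.6, 27.5]
width: 0.0005
gripper_force: 13.7
```

Emit:
servo_tool([
  {"dx": 0, "dy": 0, "dz": 0.01, "roll": 0, "jaw": 0},
  {"dx": 0, "dy": 0, "dz": 0.02, "roll": 0, "jaw": 0},
  {"dx": 0, "dy": 0, "dz": 0.04, "roll": 0, "jaw": 0},
  {"dx": 0, "dy": 0, "dz": 0.05, "roll": 0, "jaw": 0},
  {"dx": 0, "dy": -0.03, "dz": 0.04, "roll": 0, "jaw": 0},
  {"dx": 0, "dy": -0.04, "dz": 0.02, "roll": 0, "jaw": 0},
  {"dx": 0, "dy": -0.04, "dz": 0, "roll": 0, "jaw": 0},
  {"dx": 0, "dy": 0, "dz": 0, "roll": 0, "jaw": 0},
  {"dx": 0, "dy": 0, "dz": 0, "roll": 0, "jaw": 0},
  {"dx": 0, "dy": 0, "dz": 0, "roll": 0, "jaw": 0},
])

```text
t: 58.7
eef_pos: [0.3817, 0.2269, 0.2931]
ee_rot: [3.141, 0.001, 0.071]
force: [-0.2, 0.5, -0.7]
width: 0.0002
gripper_force: 0.0
```

```bash
python3 - <<'E'
from h import *
s=get_state(); print(s["t"],s["eef_pos"],s["force"])
p,X,c=cloud("top"); p2,_,_=cloud("wrist")
save(cv2.vconcat([cv2.resize(p[195:355,90:390],(562,300)),cv2.resize(p2,(562,300))]),"end")
q=X[(abs(X[...,0]-.38)<.03)&(abs(X[...,1]-.337)<.03)]; print(np.nanmax(q[:,2]))
w=X[(X[...,2]>.03)&(X[...,2]<.045)&(abs(X[...,1])<.12)&(X[...,0]>.42)&(X[...,0]<.66)]; print("walls",w.min(0),w.max(0))
E
```

```text
58.7 [0.38170454 0.22686423 0.293072  ] [-0.15613313  0.50268178 -0.65898333]Traceback (most recent call last):
  File "<stdin>", line 5, in <module>
    res = np.fmax.reduce(a, axis=axis, out=out, **kwargs)
ValueError: zero-size array to reduction operation fmax which has no identity
```

View pics/end.png

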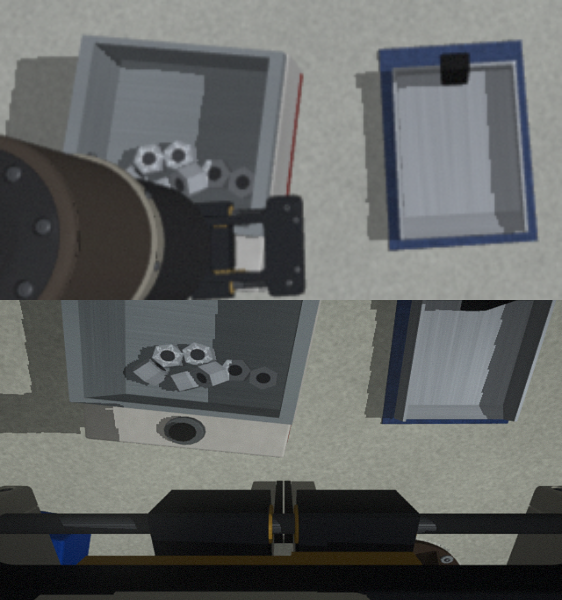

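```bash
python3 -c "
from station import *
print(job_done())"
```

```text
the job is handed in; nothing more can be done
None
```

I moved all seven feet from turntable and tray into the hopper, pressed the start button to its stop and released it, stood the empty tray upright on the mat, and handed the job in at about 59 s; no verdict came back.

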